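# Renew the drying cartridge under a desiccator shelf and load it

### The job

Recharge the desiccator: lift its clear lid off by the knob and set it mouth-down on the green mat, lift out the white shelf plate and lay it on the yellow pad, then move the spent green drying cartridge from inside to the grey waste tray and stand the fresh orange cartridge on the desiccator floor. Then lay the plate back level on the supports above it and stand every amber weighing bottle on the plate; finally put the lid back on, centred so that its flange closes the rim all round; keep the lid the right way up throughout, stand everything upright and leave the other glassware alone.

Things in the scene. Friction and masses are not known exactly. Their poses are not given: they have to be found in the camera images.
- base: desiccator base, fixed: round white pot, blue rim. Origin at the centre of its underside on the bench, z up. Rim flange 200 mm across, cavity 172 mm, floor 8 mm above origin, rim top 80 mm. Four lugs reach in from the wall to 70 mm from the axis, at 45, 135, 225, 315 degrees from its x axis, 52 to 62 mm above origin: they carry the plate (underside then at 62 mm, top at 68 mm)
- lid_knob (a point): clear domed lid, 0.35 kg, open below, blue flange 200 mm diameter (178 inner), roof 62 mm high (56 inside), blue upright knob, 22 mm diameter, from 62 to 96 mm above the flange underside; point: on the knob axis, 84 mm above the flange underside; z up. Starts closed on the base; it rests on the flat rim by its weight alone and does not centre itself
- spent_knob (a point): spent drying cartridge: aluminium disc 72 mm diameter, 18 mm high, with green top and green knob 18 mm diameter from 18 to 48 mm above its underside; 0.12 kg; point: on the knob's axis, 40 mm above the underside; z up. Starts on the floor inside the closed base, under the plate, within 10 mm of the axis
- fresh_knob (a point): fresh drying cartridge: the same shape and size as the spent one, with orange top and orange knob; point: on the knob's axis, 40 mm above the underside; z up. Starts on the bench
- plate_knob (a point): white porcelain shelf plate, 160 mm diameter, 6 mm thick, 0.25 kg, with a steel centre knob 18 mm diameter from 6 to 42 mm above its underside; point: on the knob's axis, 30 mm above the underside; z up. Starts on the lugs inside the closed base, over the spent cartridge
- w1_mid (a point): amber low weighing bottle with a white band and a small white stopper (one piece, 44 mm diameter, glass body 36 mm high, stopper 16 mm diameter to 50 mm height); point: its centre, 25 mm above its underside; z axis up. May be absent (2 to 4 are present); it stands on the bench at the start
- w2_mid (a point): amber low weighing bottle with a white band and a small white stopper (one piece, 44 mm diameter, glass body 36 mm high, stopper 16 mm diameter to 50 mm height); point: its centre, 25 mm above its underside; z axis up. May be absent (2 to 4 are present); it stands on the bench at the start
- w3_mid (a point): amber low weighing bottle with a white band and a small white stopper (one piece, 44 mm diameter, glass body 36 mm high, stopper 16 mm diameter to 50 mm height); point: its centre, 25 mm above its underside; z axis up. May be absent (2 to 4 are present); it stands on the bench at the start
- w4_mid (a point): amber low weighing bottle with a white band and a small white stopper (one piece, 44 mm diameter, glass body 36 mm high, stopper 16 mm diameter to 50 mm height); point: its centre, 25 mm above its underside; z axis up. May be absent (2 to 4 are present); it stands on the bench at the start
- mat: green square mat, 210 mm by 210 mm, 3 mm thick, fixed on the bench, where the lid is set aside; origin at the centre of its underside
- pad: yellow square pad, 180 mm by 180 mm, 3 mm thick, fixed on the bench, where the plate is laid meanwhile; origin at the centre of its underside
- tray: grey square open waste tray, fixed, 115 mm outside, 107 mm inside, 14 mm high, floor 4 mm thick; origin at the centre of its underside, x and y along its sides
- reagent: amber jar, 64 mm diameter, 110 mm high; bystander, origin at the centre of its underside; leave it alone
- beaker: glass cup, 68 mm diameter at the rim, 85 mm high; bystander, origin at the centre of its underside; leave it alone
- flask: green conical flask, 80 mm diameter, 110 mm high; bystander, origin at the centre of its underside; leave it alone
There are look-alikes about, which are no part of the job. What is shaped like the part that bears w3_mid but black, pink or turquoise is not meant.

How it is judged (in metres and radians):
On the way, in this order (a step that is already met when the one before it is completed fails the run):
1. the lid is off and stands mouth-down on the green mat (horizontal distance between lid_knob and mat below 0.05 m and height (world z) of lid_knob below 0.092 m and angle between lid_knob's own z axis and vertical below 0.06 rad), for 0.3 s.
2. the shelf plate is out and lies on the yellow pad (horizontal distance between plate_knob and pad below 0.05 m and height (world z) of plate_knob below 0.038 m and angle between plate_knob's own z axis and vertical below 0.06 rad), for 0.3 s.
3. the spent cartridge stands in the waste tray (x of spent_knob in the frame of tray between -0.035 and 0.035 m and y of spent_knob in the frame of tray between -0.035 and 0.035 m and height (world z) of spent_knob below 0.052 m and angle between spent_knob's own z axis and vertical below 0.12 rad), for 0.3 s.
4. the fresh cartridge stands on the floor of the desiccator (horizontal distance between fresh_knob and base below 0.055 m and z of fresh_knob in the frame of base below 0.054 m and angle between fresh_knob's own z axis and vertical below 0.12 rad), for 0.3 s.
5. the shelf plate lies level on the four lugs (horizontal distance between plate_knob and base below 0.012 m and z of plate_knob in the frame of base between 0.087 and 0.096 m and angle between plate_knob's own z axis and vertical below 0.06 rad), for 0.3 s.
6. every weighing bottle stands on the plate (horizontal distance between each of w1_mid, w2_mid, w3_mid, w4_mid and base below 0.068 m and z of w1_mid in the frame of base between 0.088 and 0.098 m and angle between each of w1_mid, w2_mid, w3_mid, w4_mid's own z axis and vertical below 0.12 rad and z of w2_mid in the frame of base between 0.088 and 0.098 m and z of w3_mid in the frame of base between 0.088 and 0.098 m and z of w4_mid in the frame of base between 0.088 and 0.098 m), for 0.3 s.
7. the lid is closed on the rim, centred (horizontal distance between lid_knob and base below 0.01 m and z of lid_knob in the frame of base between 0.159 and 0.169 m and angle between lid_knob's own z axis and vertical below 0.04 rad), for 0.3 s.
At the end, for the whole second after the job is handed in: Lid on the rim within 10 mm of centre, level to 0.04 rad; spent cartridge flat in the tray, within 35 mm of its centre each way; fresh cartridge flat on the desiccator floor; plate on its lugs within 12 mm of centre, level to 0.06 rad; every bottle present upright on the plate (0.12 rad) (all of step 3 and all of step 4 and all of step 5 and all of step 6 and all of step 7); the robot touches nothing.
It fails at once if the lid is tipped over (angle between lid_knob's own z axis and vertical above 0.8 rad).
It fails at once if the reagent is pushed away or tipped (distance of reagent from where it was at the start of the episode above 0.03 m or angle between reagent's own z axis and vertical above 0.4 rad).
It fails at once if the beaker is pushed away or tipped (distance of beaker from where it was at the start of the episode above 0.03 m or angle between beaker's own z axis and vertical above 0.4 rad).
It fails at once if the flask is pushed away or tipped (distance of flask from where it was at the start of the episode above 0.03 m or angle between flask's own z axis and vertical above 0.4 rad).
Of w1, w2, w3, w4 only 2 to 4 are there at a start; the rules pass over those that are not, and their reading is None.
At some moment in a run one of w1, w2, w3, w4, fresh may be knocked a few centimetres aside while the robot is not near it.
It also fails if it takes over 210 s, if anything falls off the work surface, if the arm or the gripper's body presses on something with over 40 N, if the wrist force passes 120 N, or if a joint passes its speed limit or range.

### The arm

A 6-joint arm with a two-finger parallel gripper is mounted at the origin on the work surface. World frame = base frame: x ahead of the robot, y to its left, z up, the work surface at z = 0. Lengths are in mm, angles in rad, forces in N, time in s.
With the tool pointing down it reaches from about 425 to 950 mm from the base axis. Payload 14.7 kg.
Tool frame: the origin (TCP) lies on the centre line of the jaws, within the pads' length; the fingertips stand 14 mm ahead of it and the grasp point (between the pads) lies 5 mm behind it; z points along the fingers, y is the direction in which the jaws open and shut (so a half turn about z gives the same grasp; the last joint's range is limited). The gripper opens to 85 mm and grips with 20 to 120 N. Pads are 22 mm wide; open, the fingers measure 114 mm over their backs; the gripper's body (76 mm by 85 mm) begins 54 mm behind the grasp point. The pads swing forward as they close: fully open they stand 13 mm farther back than shut.
Start: joints at [-1.259, 0.48, 1.596, -0, 1.065, -0.047], TCP at [228.264, -608.595, 245.297] pointing down, gripper open.
Joint ranges: [-2.75, 2.75], [-0.82, 2.05], [0.23, 2.67], [-1.56, 4.7], [0.09, 2.69], [-2.92, 2.92]. Speed limits (rad/s): [1.89, 1.89, 2.39, 3.01, 3.01, 3.01].

### API

Orientations are given as a rotation vector (axis times angle).
In Python, from bench import r gives the robot as it stands.
- The arm moves only by the tool arm_command, never from a script. Its argument "targets" is a list of rows, each a list of 5 numbers: the shift along the tool's x, y, z in m, then the turn about the tool's z in degrees, then the gripper command: -1 is fully open, 1 is shut, values between are in proportion. A call has 1 to 5 rows; each row shifts and turns the commanded pose from where the row before left it, along the tool's axes as they then stand; what a row does not reach is not made up. A row lasts 1/8 s, in which the tool goes at most 62.5 mm and 10.7 degrees, less where a joint would pass 70% of its speed; a pose out of reach is approached as far as the arm can. A call with a gripper value outside its range is refused whole. The fingers move at their own pace and stop on an object; "newtons" is the grip in N (left out, the last holds). Time passes only in rows, so rows that do not move let the fingers close. It gives the time, the measured TCP pose, the force and the opening at its end, in the units of the state.
- r.get_state(): the state, without advancing time (a new reading comes with each control period).
- r.grab_frame(name): name is "scene" or "top"; returns the picture (384x512x3 uint8, red, green, blue); there is no depth.
- r.camera_info(name): a dict with "intrinsics" (3x3 intrinsics, pixels), "k1" (the pictures are not rectified: a ray, as slopes to the right and down, at radius r is drawn at 1 + k1 r^2 times it, then the intrinsics apply), "extrinsics" (4x4, takes a point from world to camera coordinates). Camera axes: x right, y down, z forward; pixel columns grow to the right and rows downward; lengths in mm; the calibration is good to about 2 mm. A picture is of the moment at which its call begins. camera_info takes no time and is no camera call.
- r.hand_in(): hands the job in, once; it reports no verdict.
The state is a dict: "clock": time; "q": joint angles; "qd": joint speeds; "joint_efforts": joint torques, N m; "eef_pos": TCP position; "tool_rot": TCP orientation; "force": force on the tool from outside, world axes, zero at the start; "moment": the same for the moment, N m; "grip_width": opening from 0.0 (shut) to 1.0 (fully open).
Only numpy, scipy, OpenCV 4.12 (cv2) and the standard library are available. Lean on these libraries where they do the work, as an engineer would, in place of code of your own. Each camera call takes 0.05 s, during which the arm holds its last target. There are 200 camera calls.

## Working session

There is one attempt and no reset: what is moved stays moved. The work goes in short steps, Python scripts to look and compute and a tool call to move; the robot and the scene stay as the last step left them, time stands still between calls to the robot, and variables do not carry over. Pictures are saved under pics/ and viewed, about 12 in all and at most 16, crops included, and the job is handed in when it is done.

Besides the shell and the picture viewer there is one more tool, called after ">>>" as name([rows], argument=value, ...), one row to a line, values as JSON. arm_command: Moves the arm, as the interface text tells. Its arguments: {"type":"object","properties":{"targets":{"type":"array"},"newtons":{"type":"number"}},"required":["targets"]}

```bash
ls; mkdir -p pics
python3 - <<'E'
from bench import r
import cv2,numpy as np
for n in("top","scene"):
    im=r.grab_frame(n); cv2.imwrite(f"pics/{n}0.png",cv2.resize(im[:,:,::-1],None,fx=1.5,fy=1.5))
    c=r.camera_info(n); print(n,np.round(np.array(c["intrinsics"]),1).tolist(),c["k1"],np.round(np.array(c["extrinsics"]),3).tolist())
s=r.get_state();print({k:np.round(v,3).tolist() for k,v in s.items()})
E
```

```text
pics
top [[479.6, 0.0, 247.5], [0.0, 479.6, 201.5], [0.0, 0.0, 1.0]] -0.18831743847615093 [[0.097, -0.995, -0.001, -20.469], [-0.97, -0.095, -0.224, 606.056], [0.222, 0.023, -0.975, 1519.594], [0.0, 0.0, 0.0, 1.0]]
scene [[383.0, 0.0, 256.0], [0.0, 383.0, 186.7], [0.0, 0.0, 1.0]] -0.07372952982534163 [[0.422, 0.907, -0.007, -279.964], [0.594, -0.282, -0.753, -264.345], [-0.685, 0.314, -0.657, 1653.938], [0.0, 0.0, 0.0, 1.0]]
{'clock': 0.1, 'q': [-1.259, 0.481, 1.597, -0.0, 1.065, -0.047], 'qd': [0.0, -0.001, -0.001, 0.001, -0.0, -0.001], 'joint_efforts': [0.002, -95.226, -43.104, -0.0, 0.005, -0.0], 'eef_pos': [228.143, -608.256, 244.709], 'tool_rot': [-3.09, -0.56, 0.0], 'force': [0.352, 0.315, 0.737], 'moment': [-0.045, 0.036, 0.073], 'grip_width': 0.998}
```

View pics/top0.png

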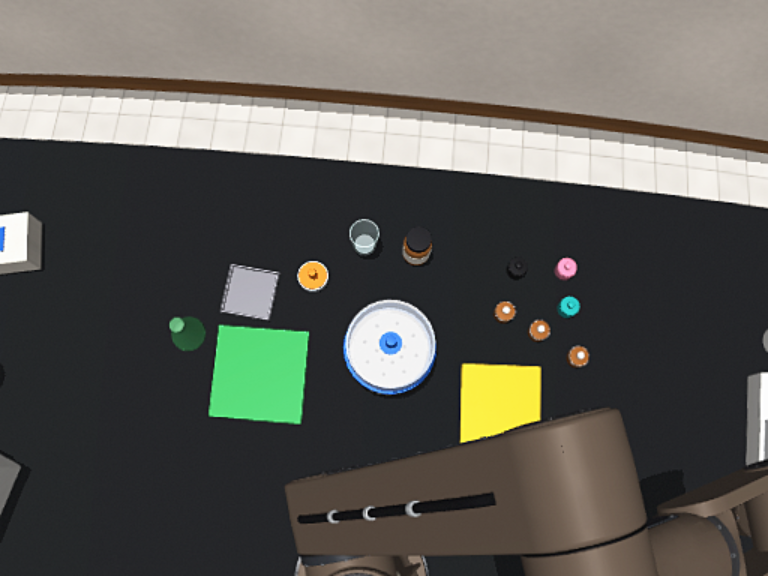

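View pics/scene0.png

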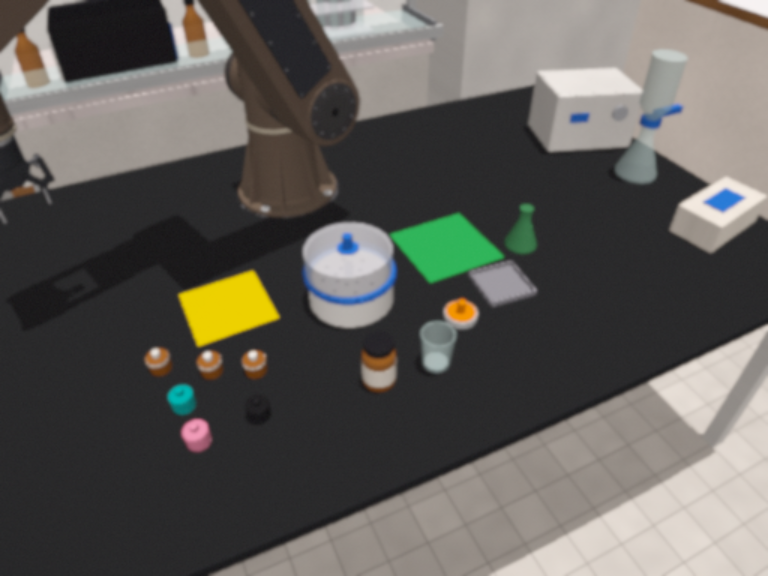

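The top view shows, at 1.5x, the lid knob at (391,342), mat at (259,374), pad at (500,405), tray at (249,292) and the fresh cartridge at (313,276). Three amber bottles are at (505,311), (540,330) and (579,356). The scene view also shows only three ambers.

```bash
cat > h.py <<'E'
from bench import r
import cv2,numpy as np
def cam(n):
    c=r.camera_info(n);return np.array(c["intrinsics"],float),c["k1"],np.array(c["extrinsics"],float)
def cast(n,uv,z):
    K,k1,E=cam(n);p=cv2.undistortPoints(np.array(uv,float).reshape(-1,1,2),K,np.array([k1,0,0,0]))[:,0]
    R,t=E[:3,:3],E[:3,3];o=-R.T@t;d=np.c_[p,np.ones(len(p))]@R
    return (o+d*((z-o[2])/d[:,2])[:,None])[:,:2]
def proj(n,X):
    K,k1,E=cam(n);return cv2.projectPoints(np.array(X,float).reshape(-1,1,3),cv2.Rodrigues(E[:3,:3])[0],E[:3,3],K,np.array([k1,0,0,0]))[0][:,0]
def hsv(im):return cv2.cvtColor(im,cv2.COLOR_RGB2HSV)
def blobs(m,amin=15):
    n,_,st,ce=cv2.connectedComponentsWithStats(m);return [(st[i].tolist(),ce[i]) for i in range(1,n) if st[i][4]>=amin]
C=dict(green=((50,120,60),(75,255,255)),yellow=((25,150,120),(33,255,255)),orange=((12,180,150),(22,255,255)),
 blue=((100,150,80),(120,255,255)),amber=((5,120,60),(15,255,200)),grey=((115,10,120),(150,60,200)))
def mask(h,c):return cv2.inRange(h,*map(np.array,C[c]))
E
python3 - <<'E'
from h import *
for n in("top","scene"):
    h=hsv(r.grab_frame(n)); print(n,"cam",np.round(-cam(n)[2][:3,:3].T@cam(n)[2][:3,3]))
    for c,z in dict(green=3,yellow=3,orange=18,blue=170,amber=30,grey=8).items():
        for s,ce in blobs(mask(h,c)): print(c,s,ce.round(1),cast(n,ce,z).round(0))
    if n=="top":
        for u in[(337,207),(360,220),(386,237),(260,228),(166,194),(208,183)]: print(u,h[u[1],u[0]])
E
```

```text
top cam [ 252.    2. 1617.]
green [115, 212, 22, 22, 331] [126.2 223. ] [[503. 450.]]
green [139, 216, 67, 67, 3826] [172.5 249.2] [[430. 277.]]
yellow [307, 242, 54, 53, 2336] [331.3 265.6] [[ 426. -264.]]
orange [200, 175, 17, 18, 214] [208.1 183.2] [[668. 181.]]
orange [334, 202, 9, 9, 33] [338.5 205.4] [[ 633. -273.]]
orange [355, 214, 11, 11, 36] [360.9 217.6] [[ 598. -353.]]
orange [380, 231, 12, 12, 54] [386.  237.1] [[ 538. -444.]]
blue [0, 151, 3, 16, 39] [  0.8 158.1] [[651. 876.]]
blue [253, 222, 15, 14, 165] [260.  228.4] [[502. -10.]]
blue [228, 226, 63, 37, 197] [256.1 251. ] [[431.  -5.]]
amber [0, 49, 512, 53, 4004] [256.9  69.3] [[1114.   53.]]
amber [269, 158, 19, 14, 79] [277.  167.1] [[745. -50.]]
amber [206, 182, 6, 5, 16] [208.9 184.1] [[662. 177.]]
amber [332, 201, 12, 11, 61] [337.3 206.3] [[ 627. -267.]]
amber [354, 213, 13, 13, 88] [360.1 219.4] [[ 589. -348.]]
amber [378, 231, 15, 12, 93] [385. 237.] [[ 536. -437.]]
grey [148, 176, 37, 37, 933] [166.3 194.4] [[617. 323.]]
(337, 207) [  0   0 255]
(360, 220) [  0   0 255]
(386, 237) [  0   0 255]
(260, 228) 
[... 1176 characters left out ...]
. -438.]]
amber [131, 233, 15, 12, 87] [138.5 239.9] [[ 584. -347.]]
amber [161, 233, 16, 12, 87] [168.6 239.4] [[ 620. -264.]]
amber [241, 232, 23, 15, 202] [252.1 239.9] [[727. -42.]]
amber [99, 241, 16, 10, 84] [107.6 246.6] [[ 571. -436.]]
amber [134, 244, 15, 9, 77] [141.4 248.9] [[ 622. -346.]]
amber [163, 244, 15, 9, 76] [170.6 248.7] [[ 657. -268.]]
amber [243, 257, 19, 5, 44] [252.2 259.3] [[792. -71.]]
grey [113, 15, 5, 16, 17] [115.   22.4] [[-1594.   -80.]]
grey [437, 68, 19, 19, 33] [447.1  76.2] [[ 115. 1388.]]
grey [383, 74, 11, 9, 23] [389.3  78.2] [[   7. 1078.]]
grey [203, 154, 58, 44, 232] [228.7 169.7] [[363.  29.]]
grey [314, 175, 43, 27, 598] [334.1 188.2] [[616. 321.]]
```

>>> arm_command([
  [0, 0, 0, 10.25, -0.3],
  [0, 0, 0, 10.3, -0.3],
  [0.023, -0.05, 0, 0, -0.3],
  [0.023, -0.05, 0, 0, -0.3],
  [0.023, -0.05, 0, 0, -0.3],
], newtons=60)

```text
clock: 0.82
eef_pos: [297.6, -457.0, 245.1]
tool_rot: [-3.141, 0.001, 0.0]
force: [0.4, 0.0, 0.2]
grip_width: 0.647
```

>>> arm_command([
  [0.023, -0.05, 0, 0, -0.3],
  [0.023, -0.05, 0, 0, -0.3],
  [0.023, -0.05, 0, 0, -0.3],
  [0.023, -0.05, 0, 0, -0.3],
  [0.023, -0.05, 0, 0, -0.3],
])

```text
clock: 1.45
eef_pos: [412.7, -206.9, 245.4]
tool_rot: [3.141, -0.0, 0.001]
force: [0.2, -1.4, -0.7]
grip_width: 0.65
```

>>> arm_command([
  [0.023, -0.05, 0, 0, -0.3],
  [0.023, -0.05, 0, 0, -0.3],
  [0.023, -0.05, 0, 0, -0.3],
  [0.023, -0.048, 0, 0, -0.3],
  [0, 0, 0, 0, -0.3],
])

```text
clock: 2.08
eef_pos: [505.3, -7.6, 245.2]
tool_rot: [-3.141, -0.006, -0.001]
force: [-0.9, 0.1, 0.0]
grip_width: 0.65
```

Run:
```python
from h import *
im=r.grab_frame("scene"); cv2.imwrite("pics/s1.png",cv2.resize(im[110:260,130:340,::-1],None,fx=3.5,fy=3.5,interpolation=2))
t=hsv(r.grab_frame("top"))
for c,z in dict(yellow=3,green=3,orange=18,blue=80).items():
    for s,ce in blobs(mask(t,c)): print(c,s,ce.round(1),cast("top",ce,z).round(0))
# blue rim circle from scene+top known? pad corners
m=mask(t,"yellow");print(cast("top",cv2.boxPoints(cv2.minAreaRect(cv2.findNonZero(m))),3).round(0).tolist())
```

```text
yellow [307, 242, 54, 56, 2800] [333.1 269.7] [[ 413. -271.]]
green [115, 212, 22, 22, 329] [126.3 223. ] [[503. 450.]]
green [139, 216, 67, 67, 3823] [172.5 249.2] [[430. 277.]]
orange [200, 175, 17, 18, 214] [208.1 183.2] [[668. 181.]]
orange [334, 202, 9, 9, 33] [338.6 205.6] [[ 633. -273.]]
orange [354, 214, 12, 11, 40] [360.3 217.7] [[ 597. -351.]]
orange [380, 231, 12, 12, 57] [385.9 237.2] [[ 538. -444.]]
blue [0, 151, 3, 16, 39] [  0.8 158.1] [[675. 930.]]
blue [253, 227, 15, 9, 83] [259.6 231.4] [[507. -11.]]
[[317.0, -187.0], [500.0, -176.0], [513.0, -358.0], [328.0, -365.0]]
```

View pics/s1.png

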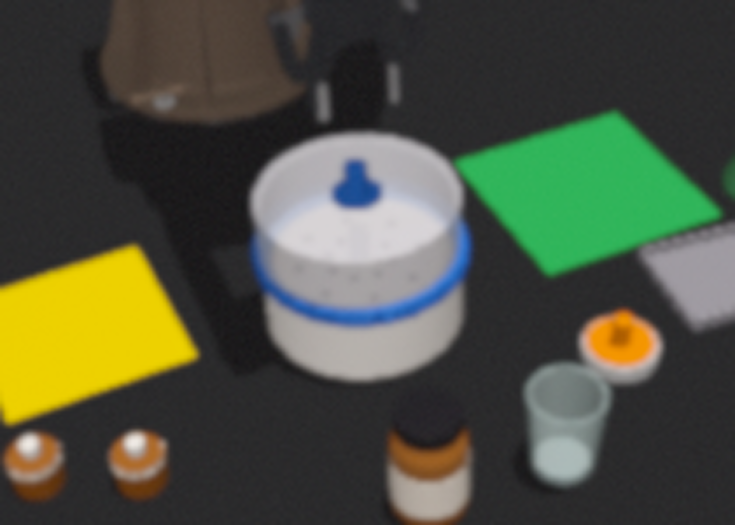

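The fingers, at about (322,100) and (394,80) in the crop, straddle the lid knob at (356,170), so I'm lowering.

>>> arm_command([
  [0, 0.003, 0.04, 0, -0.3],
  [0, 0, 0.035, 0, -0.3],
  [0, 0, 0.008, 0, -0.3],
  [0, 0, 0, 0, -0.3],
  [0, 0, 0, 0, 1],
])

```text
clock: 2.8
eef_pos: [504.9, -13.9, 163.5]
tool_rot: [3.141, -0.0, 0.003]
force: [0.0, 0.3, -0.2]
grip_width: 0.452
```

>>> arm_command([
  [0, 0, 0, 0, 1],
  [0, 0, 0, 0, 1],
  [0, 0, 0, 0, 1],
  [0, 0, -0.01, 0, 1],
  [0, 0, -0.02, 0, 1],
])

```text
clock: 3.42
eef_pos: [503.6, -13.5, 192.7]
tool_rot: [-3.141, -0.0, 0.002]
force: [1.2, 1.1, -4.3]
grip_width: 0.235
```

Run:
```python
from h import *
im=r.grab_frame("scene"); cv2.imwrite("pics/s2.png",cv2.resize(im[110:260,130:340,::-1],None,fx=3.5,fy=3.5,interpolation=2))
```

```text
(no output)
```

View pics/s2.png

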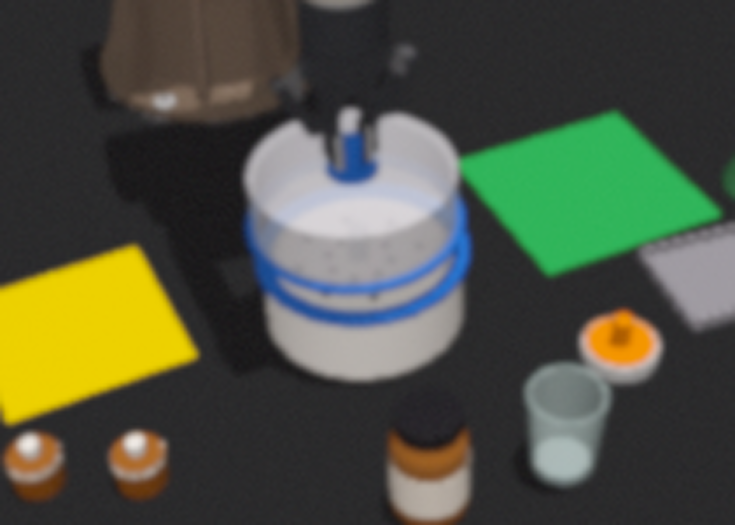

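The lid has lifted level, with both blue rings separated evenly.

>>> arm_command([
  [0, 0, -0.03, 0, 1],
  [0, 0, -0.04, 0, 1],
  [-0.008, -0.03, 0, 0, 1],
  [-0.013, -0.05, 0, 0, 1],
  [-0.013, -0.05, 0, 0, 1],
])

```text
clock: 4.1
eef_pos: [469.7, 117.5, 262.6]
tool_rot: [-3.141, 0.001, -0.001]
force: [0.7, 0.3, -4.9]
grip_width: 0.238
```

>>> arm_command([
  [-0.013, -0.05, 0, 0, 1],
  [-0.013, -0.05, 0, 0, 1],
  [-0.008, -0.035, 0, 0, 1],
  [-0.006, -0.025, 0, 0, 1],
  [0, 0, 0, 0, 1],
])

```text
clock: 4.72
eef_pos: [429.5, 277.9, 262.4]
tool_rot: [-3.141, -0.004, -0.0]
force: [-0.6, 0.1, -3.9]
grip_width: 0.236
```

>>> arm_command([
  [0, 0, 0.04, 0, 1],
  [0, 0, 0.05, 0, 1],
  [0, 0, 0.04, 0, 1],
  [0, 0, 0.025, 0, 1],
  [0, 0, 0, 0, 1],
])

```text
clock: 5.35
eef_pos: [429.3, 275.2, 106.0]
tool_rot: [3.14, -0.001, -0.005]
force: [-0.4, -0.5, -3.7]
grip_width: 0.239
```

```bash
cat > see.py <<'E'
from h import *
import sys
t=hsv(r.grab_frame("top"))
B,A,Z=None,None,None
for c,z in dict(yellow=3,green=3,orange=18,blue=80,grey=8).items():
    for s,ce in blobs(mask(t,c)): print(c,s,ce.round(1),cast("top",ce,z).round(0))
def rim(m,z,near,lim):
    p=cv2.findNonZero(m)
    if p is None:return
    w=cast("top",p[:,0],z);d=np.hypot(*(w-near).T);w=w[(d>lim[0])&(d<lim[1])]
    if len(w)<30:return
    A=np.c_[2*w,np.ones(len(w))];s=np.linalg.lstsq(A,(w**2).sum(1),rcond=None)[0];print("ring",z,len(w),s[:2].round(1),np.sqrt(s[2]+s[:2]@s[:2]).round(1))
b=mask(t,"blue");rim(b,80,(505,-12),(80,108));rim(b,6,(430,277),(80,108))
print(r.get_state()["eef_pos"].round(1) if hasattr(r.get_state()["eef_pos"],"round") else r.get_state()["eef_pos"])
E
python3 see.py
```

```text
yellow [307, 242, 54, 56, 2799] [333.1 269.7] [[ 413. -271.]]
green [182, 219, 24, 64, 430] [197.7 246.9] [[446. 192.]]
orange [200, 175, 17, 18, 214] [208.1 183.2] [[668. 181.]]
orange [334, 202, 9, 9, 33] [338.3 205.3] [[ 634. -272.]]
orange [354, 214, 12, 11, 44] [360.2 218.1] [[ 596. -351.]]
orange [380, 231, 12, 12, 56] [385.8 237. ] [[ 539. -443.]]
blue [0, 151, 3, 16, 39] [  0.8 158.1] [[675. 930.]]
blue [228, 202, 62, 61, 799] [259.3 231.5] [[507. -10.]]
blue [189, 225, 13, 48, 94] [196.6 250.7] [[424. 186.]]
grey [149, 176, 36, 37, 669] [168.7 191.1] [[629. 316.]]
ring 80 799 [506.8  -8.8] 93.3
ring 6 94 [433.4 280.7] 98.6
[430.1 275.8 107.3]
```

>>> arm_command([
  [0, 0, 0.018, 0, 1],
  [0, 0, 0.002, 0, 1],
  [0, 0, 0.001, 0, 1],
  [0, 0, 0.001, 0, 1],
  [0, 0, 0, 0, 1],
])

```text
clock: 6.02
eef_pos: [430.7, 276.7, 86.6]
tool_rot: [-3.141, -0.0, -0.002]
force: [-2.2, -1.4, 12.1]
grip_width: 0.238
```

```bash
python3 -c "
from h import *
s=r.get_state();print(s['eef_pos'],s['force'])"
```

```text
[430.70966792 276.68033802  86.63316992] [-2.24774701 -1.43594868 12.0536096 ]
```

>>> arm_command([
  [0, 0, 0, 0, -0.3],
  [0, 0, 0, 0, -0.3],
  [0, 0, 0, 0, -0.3],
  [0, 0, -0.04, 0, -0.3],
  [0, 0, -0.06, 0, -0.3],
])

```text
clock: 6.65
eef_pos: [429.1, 275.9, 185.2]
tool_rot: [3.14, 0.0, -0.005]
force: [1.3, 0.2, 0.2]
grip_width: 0.652
```

>>> arm_command([
  [0.012, 0.045, 0, 0, -0.3],
  [0.013, 0.05, 0, 0, -0.3],
  [0.013, 0.05, 0, 0, -0.3],
  [0.013, 0.05, 0, 0, -0.3],
  [0.013, 0.05, 0, 0, -0.3],
])

```text
clock: 7.28
eef_pos: [494.5, 29.8, 185.4]
tool_rot: [-3.142, -0.0, -0.001]
force: [0.6, 0.4, 0.3]
grip_width: 0.649
```

>>> arm_command([
  [0.012, 0.041, 0, 0, -0.3],
  [0, 0, 0, 0, -0.3],
  [0, 0, 0, 0, -0.3],
])

```text
clock: 7.65
eef_pos: [505.8, -9.4, 185.2]
tool_rot: [-3.141, 0.001, 0.001]
force: [-0.2, 0.3, -0.1]
grip_width: 0.652
```

```bash
python3 - <<'E'
from h import *
a=r.grab_frame("scene")[110:260,130:340,::-1];b=r.grab_frame("top")[150:300,130:340,::-1]
cv2.imwrite("pics/s3.png",cv2.resize(np.vstack([a,b]),None,fx=2,fy=2,interpolation=2))
E
python3 see.py
```

```text
yellow [307, 242, 54, 56, 2800] [333.1 269.7] [[ 413. -271.]]
green [115, 212, 22, 22, 331] [126.2 223. ] [[503. 450.]]
green [144, 216, 22, 19, 148] [150.6 221.7] [[516. 365.]]
green [178, 219, 28, 64, 527] [196.2 251.2] [[431. 196.]]
green [139, 253, 16, 21, 119] [144.2 265.4] [[365. 367.]]
orange [200, 175, 17, 18, 213] [208.  183.2] [[668. 182.]]
orange [334, 202, 9, 9, 32] [338.6 205.5] [[ 633. -273.]]
orange [354, 214, 12, 11, 43] [360.2 218. ] [[ 596. -351.]]
orange [380, 231, 12, 12, 54] [386.  237.1] [[ 538. -444.]]
blue [0, 151, 3, 16, 39] [  0.8 158.1] [[675. 930.]]
blue [170, 225, 32, 53, 127] [192.2 256.9] [[403. 198.]]
blue [163, 240, 14, 13, 141] [169.4 246. ] [[431. 276.]]
grey [148, 176, 37, 37, 931] [166.3 194.4] [[617. 323.]]
ring 6 136 [433.5 279.4] 97.6
[505.8  -8.6 185.3]
```

View pics/s3.png

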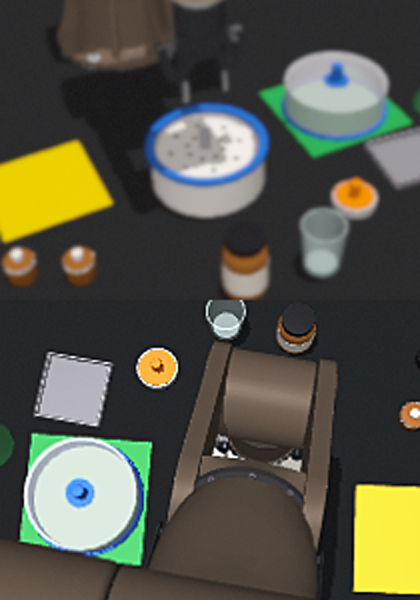

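The lid now stands on the mat, at crop (80,492) in the top view. The plate knob is at crop (205,135) in the scene view, below the fingers.

>>> arm_command([
  [0, 0, 0.04, 0, -0.3],
  [0, 0, 0.04, 0, -0.3],
  [0, 0, 0.014, 0, -0.3],
  [0, 0, 0, 0, -0.3],
  [0, 0, 0, 0, 1],
])

```text
clock: 8.43
eef_pos: [507.0, -9.4, 92.4]
tool_rot: [3.141, 0.001, 0.002]
force: [-0.6, -0.4, -0.1]
grip_width: 0.445
```

>>> arm_command([
  [0, 0, 0, 0, 1],
  [0, 0, 0, 0, 1],
  [0, 0, 0, 0, 1],
  [0, 0, -0.01, 0, 1],
  [0, 0, -0.02, 0, 1],
])

```text
clock: 9.05
eef_pos: [505.8, -9.5, 121.9]
tool_rot: [-3.141, -0.0, 0.001]
force: [0.5, 0.5, -1.8]
grip_width: 0.188
```

Run:
```python
from h import *
a=r.grab_frame("scene")[110:260,130:340,::-1]
cv2.imwrite("pics/s4.png",cv2.resize(a,None,fx=3,fy=3,interpolation=2))
```

```text
(no output)
```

View pics/s4.png

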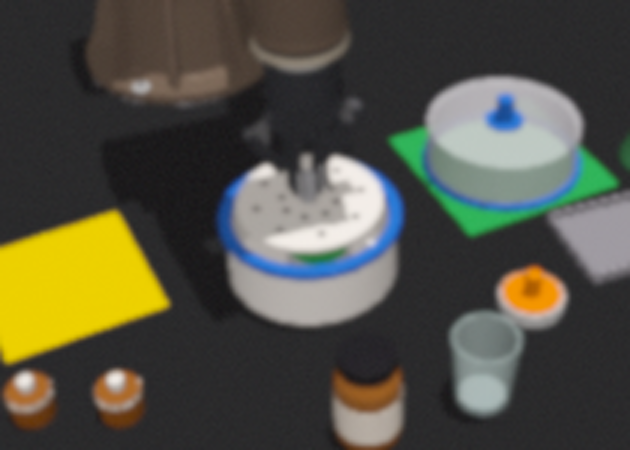

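The plate is level in the grip, and the green cartridge shows under it at (320,255).

>>> arm_command([
  [0, 0, -0.04, 0, 1],
  [-0.01, 0.03, 0, 0, 1],
  [-0.017, 0.048, 0, 0, 1],
  [-0.017, 0.048, 0, 0, 1],
  [-0.017, 0.048, 0, 0, 1],
])

```text
clock: 9.72
eef_pos: [444.6, -185.0, 161.7]
tool_rot: [3.141, 0.001, 0.001]
force: [0.6, -0.3, -2.9]
grip_width: 0.189
```

>>> arm_command([
  [-0.017, 0.048, 0, 0, 1],
  [-0.014, 0.039, 0, 0, 1],
  [0, 0, 0.03, 0, 1],
  [0, 0, 0.05, 0, 1],
  [0, 0, 0.03, 0, 1],
])

```text
clock: 10.35
eef_pos: [413.6, -270.5, 49.9]
tool_rot: [-3.141, 0.001, 0.001]
force: [-0.0, -0.3, -2.8]
grip_width: 0.189
```

>>> arm_command([
  [0, 0, 0.015, 0, 1],
  [0, 0, 0.002, 0, 1],
  [0, 0, 0.002, 0, 1],
  [0, 0, 0.001, 0, 1],
  [0, 0, 0, 0, 1],
])

```text
clock: 10.98
eef_pos: [414.7, -270.9, 33.6]
tool_rot: [3.14, 0.0, 0.003]
force: [-5.8, 4.5, 27.5]
grip_width: 0.187
```

>>> arm_command([
  [0, 0, -0.001, 0, -0.3],
  [0, 0, 0, 0, -0.3],
  [0, 0, 0, 0, -0.3],
  [0, 0, -0.04, 0, -0.3],
  [0, 0, -0.06, 0, -0.3],
])

```text
clock: 11.6
eef_pos: [413.3, -269.9, 132.3]
tool_rot: [-3.139, -0.0, 0.004]
force: [0.7, -1.0, 0.0]
grip_width: 0.65
```

>>> arm_command([
  [0, 0, -0.02, 0, -0.3],
  [0, 0, 0, 0, -0.3],
])

```text
clock: 11.85
eef_pos: [415.1, -271.2, 153.8]
tool_rot: [3.14, 0.0, 0.004]
force: [0.0, -0.1, -0.1]
grip_width: 0.651
```

```bash
cat > look.py <<'E'
from h import *
import sys
a=r.grab_frame("scene")[110:260,80:340,::-1];b=r.grab_frame("top")[150:300,130:390,::-1]
cv2.imwrite(f"pics/{sys.argv[1]}.png",cv2.resize(np.vstack([a,b]),None,fx=2,fy=2,interpolation=2))
E
python3 look.py s5; python3 see.py
```

```text
yellow [307, 242, 28, 39, 268] [313.6 253.2] [[ 463. -200.]]
green [115, 211, 22, 23, 332] [126.2 223. ] [[503. 450.]]
green [144, 216, 22, 19, 150] [150.5 221.8] [[516. 366.]]
green [139, 219, 67, 63, 730] [177.5 256.5] [[407. 257.]]
green [251, 225, 15, 14, 101] [259.7 230.6] [[523. -11.]]
orange [200, 175, 17, 18, 215] [208.  183.2] [[668. 182.]]
orange [334, 202, 9, 9, 32] [338.4 205.3] [[ 633. -273.]]
orange [384, 231, 8, 9, 21] [388.2 234.4] [[ 548. -452.]]
blue [0, 151, 3, 16, 39] [  0.8 158.1] [[675. 930.]]
blue [228, 202, 62, 51, 517] [263.1 219.4] [[548. -18.]]
blue [157, 225, 45, 53, 150] [188.  259.8] [[392. 210.]]
blue [163, 240, 14, 13, 140] [169.4 246.1] [[430. 276.]]
grey [148, 176, 37, 37, 934] [166.3 194.4] [[617. 323.]]
ring 80 517 [507.2  -8.8] 93.1
ring 6 152 [433.5 279.4] 97.6
[ 413.7 -270.2  151.3]
```

View pics/s5.png

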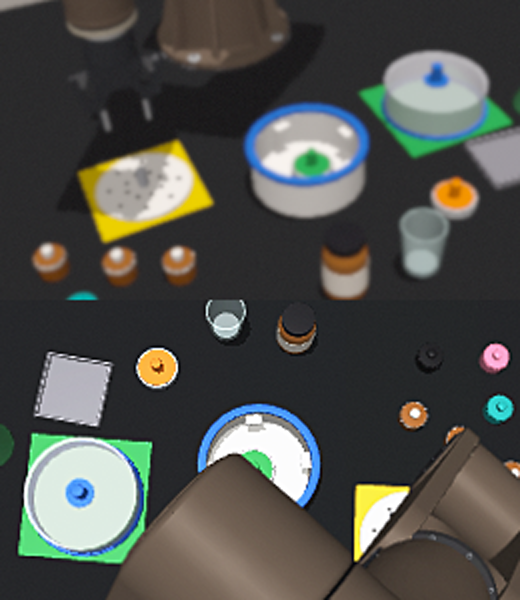

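The plate lies on the pad at crop (135,185). The spent knob is at crop (311,158) in the scene view, and the lugs point roughly along ±x and ±y, clear of the fingers.

Run:
```python
from h import *
im=hsv(r.grab_frame("scene"))
m=mask(im,"green");m[:170]=0;m[:,:210]=0;m[:,262:]=0
# knob = columns blob upper part
for s,ce in blobs(m): print(s,ce.round(1))
for z in(26,41,56): print(z,cast("scene",[(235.5,189)],z).round(0))
print(proj("scene",[(507,-9,26),(507,-9,56)]).round(1))
```

```text
[228, 186, 16, 11, 134] [235.5 191.5]
26 [[493.   3.]]
41 [[509.  -3.]]
56 [[525.  -9.]]
[[233.8 192.6]
 [233.4 185.8]]
```

>>> arm_command([
  [0.016, -0.045, 0, 0, -0.3],
  [0.017, -0.048, 0, 0, -0.3],
  [0.017, -0.048, 0, 0, -0.3],
  [0.017, -0.048, 0, 0, -0.3],
  [0.017, -0.048, 0, 0, -0.3],
])

```text
clock: 12.68
eef_pos: [498.0, -31.9, 151.1]
tool_rot: [-3.141, -0.0, 0.003]
force: [0.6, -0.7, 0.6]
grip_width: 0.649
```

>>> arm_command([
  [0.01, -0.0295, 0, 0, -0.3],
  [0, 0, 0.04, 0, -0.3],
  [0, 0, 0.04, 0, -0.3],
  [0, 0, 0.027, 0, -0.3],
  [0, 0, 0, 0, -0.3],
])

```text
clock: 13.3
eef_pos: [506.1, -3.9, 42.8]
tool_rot: [-3.141, -0.0, 0.009]
force: [0.0, -1.0, 0.2]
grip_width: 0.653
```

>>> arm_command([
  [0, 0, 0, 0, 1],
  [0, 0, 0, 0, 1],
  [0, 0, 0, 0, 1],
  [0, 0, 0, 0, 1],
  [0, 0, -0.01, 0, 1],
])

```text
clock: 13.92
eef_pos: [508.2, -4.1, 56.0]
tool_rot: [-3.142, -0.0, -0.0]
force: [0.8, -0.9, -1.5]
grip_width: 0.189
```

>>> arm_command([
  [0, 0, -0.05, 0, 1],
  [0, 0, -0.06, 0, 1],
  [0, 0, 0, 0, 1],
])

```text
clock: 14.3
eef_pos: [510.8, -4.2, 170.4]
tool_rot: [3.141, 0.0, 0.013]
force: [-0.1, 0.4, -2.1]
grip_width: 0.186
```

```bash
python3 look.py s6; python3 see.py|grep -E "orange|grey"
```

```text
orange [200, 175, 17, 18, 213] [208.  183.2] [[668. 182.]]
orange [334, 202, 9, 9, 34] [338.4 205.5] [[ 633. -273.]]
orange [354, 214, 12, 11, 42] [360.3 218.1] [[ 596. -351.]]
orange [380, 231, 12, 12, 51] [386.3 236.8] [[ 539. -445.]]
grey [148, 176, 38, 37, 933] [166.4 194.3] [[617. 323.]]
```

View pics/s6.png

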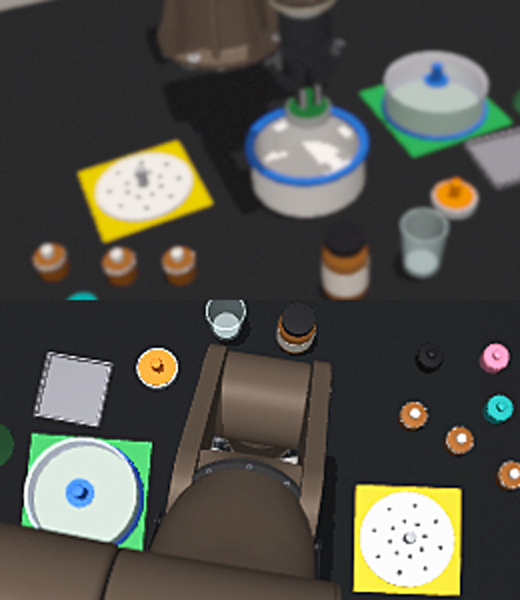

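The spent cartridge hangs level in the grip at crop (308,105), so it goes to the tray at (617,323).

>>> arm_command([
  [0.015, -0.045, 0, 0, 1],
  [0.016, -0.048, 0, 0, 1],
  [0.016, -0.048, 0, 0, 1],
  [0.016, -0.048, 0, 0, 1],
  [0.016, -0.048, 0, 0, 1],
])

```text
clock: 15.08
eef_pos: [586.5, 234.3, 163.5]
tool_rot: [3.141, 0.0, -0.004]
force: [0.8, -0.6, -1.0]
grip_width: 0.185
```

>>> arm_command([
  [0.016, -0.048, 0, 0, 1],
  [0.014, -0.042, 0, 0, 1],
  [0, 0, 0, 0, 1],
  [0, 0, 0.04, 0, 1],
  [0, 0, 0.04, 0, 1],
])

```text
clock: 15.7
eef_pos: [616.2, 322.1, 83.1]
tool_rot: [3.141, 0.0, -0.003]
force: [-0.0, 0.5, -1.5]
grip_width: 0.188
```

>>> arm_command([
  [0, 0, 0.03, 0, 1],
  [0, 0, 0, 0, 1],
  [0, 0, 0, 0, 1],
])

```text
clock: 16.08
eef_pos: [617.3, 322.7, 55.7]
tool_rot: [3.142, -0.0, -0.0]
force: [-0.1, 0.7, -0.3]
grip_width: 0.19
```

>>> arm_command([
  [0, 0, 0.009, 0, 1],
  [0, 0, 0.003, 0, 1],
  [0, 0, 0.002, 0, 1],
  [0, 0, 0, 0, 1],
])

```text
clock: 16.58
eef_pos: [617.1, 323.0, 42.5]
tool_rot: [-3.142, -0.0, -0.0]
force: [-6.0, -2.4, 13.1]
grip_width: 0.189
```

>>> arm_command([
  [0, 0, -0.001, 0, -0.3],
  [0, 0, 0, 0, -0.3],
  [0, 0, 0, 0, -0.3],
  [0, 0, -0.03, 0, -0.3],
  [0, 0, -0.05, 0, -0.3],
])

```text
clock: 17.2
eef_pos: [616.0, 322.4, 121.3]
tool_rot: [3.14, 0.0, -0.005]
force: [-0.0, -0.3, 0.7]
grip_width: 0.647
```

>>> arm_command([
  [0.017, 0.047, 0, 0, -0.3],
  [0.017, 0.047, 0, 0, -0.3],
  [0.015, 0.047, 0, 0, -0.3],
  [0, 0, 0, 0, -0.3],
  [0, 0, 0, 0, -0.3],
])

```text
clock: 17.82
eef_pos: [666.1, 182.0, 122.2]
tool_rot: [-3.141, 0.001, 0.0]
force: [-0.3, 0.5, 0.3]
grip_width: 0.65
```

```bash
python3 look.py s7; python3 see.py|grep -E "orange|grey|green|\["
python3 - <<'E'
from h import *
h=hsv(r.grab_frame("scene"))
for s,ce in blobs(mask(h,"orange")): print(s,ce.round(1),cast("scene",ce,20).round(0))
E
```

```text
yellow [307, 242, 54, 56, 992] [333.1 270.7] [[ 410. -271.]]
orange [334, 202, 9, 9, 32] [338.5 205.5] [[ 633. -273.]]
orange [354, 214, 12, 11, 40] [360.2 217.9] [[ 597. -351.]]
orange [380, 231, 12, 12, 53] [386.1 237.1] [[ 538. -444.]]
blue [0, 151, 3, 16, 39] [  0.8 158.1] [[675. 930.]]
blue [237, 202, 53, 61, 581] [268.3 230. ] [[515. -38.]]
grey [148, 176, 10, 32, 94] [153.1 190.5] [[626. 371.]]
ring 80 581 [506.9  -9.3] 93.1
[665.8 183.1 122.2]
[299, 200, 17, 14, 175] [306.9 206.8] [[666. 181.]]
[106, 233, 4, 8, 15] [108.1 236.7] [[ 522. -429.]]
[163, 235, 12, 8, 27] [168.9 239.9] [[ 613. -263.]]
[248, 239, 12, 4, 20] [253.8 241. ] [[724. -35.]]
```

View pics/s7.png

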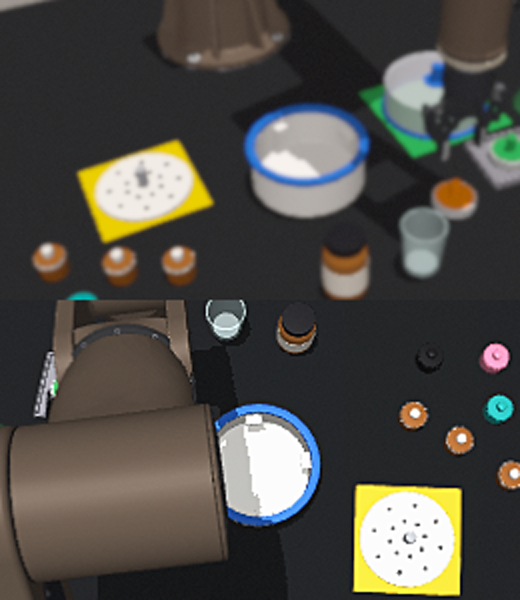

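The spent cartridge stands in the tray at crop (508,148), and the fresh one is unmoved, so I'm gripping it.

>>> arm_command([
  [0, 0, 0.04, 0, -0.3],
  [0, 0, 0.035, 0, -0.3],
  [0, 0, 0.01, 0, -0.3],
  [0, 0, 0, 0, -0.3],
  [0, 0, 0, 0, 1],
])

```text
clock: 18.65
eef_pos: [667.0, 182.4, 38.8]
tool_rot: [-3.141, -0.001, -0.003]
force: [-0.2, 0.9, 0.7]
grip_width: 0.453
```

>>> arm_command([
  [0, 0, 0, 0, 1],
  [0, 0, 0, 0, 1],
  [0, 0, 0, 0, 1],
  [0, 0, -0.02, 0, 1],
  [0, 0, -0.05, 0, 1],
])

```text
clock: 19.27
eef_pos: [664.8, 181.6, 107.2]
tool_rot: [3.141, 0.0, -0.005]
force: [0.6, 0.0, -0.7]
grip_width: 0.185
```

>>> arm_command([
  [0, 0, -0.05, 0, 1],
  [-0.032, 0.038, 0, 0, 1],
  [-0.032, 0.038, 0, 0, 1],
  [-0.032, 0.038, 0, 0, 1],
  [-0.032, 0.038, 0, 0, 1],
])

```text
clock: 19.9
eef_pos: [537.4, 28.9, 158.8]
tool_rot: [3.142, 0.001, 0.003]
force: [0.5, -0.3, -1.6]
grip_width: 0.19
```

>>> arm_command([
  [-0.031, 0.0395, 0, 0, 1],
  [0, 0, 0, 0, 1],
  [0, 0, 0.04, 0, 1],
  [0, 0, 0.04, 0, 1],
  [0, 0, 0, 0, 1],
])

```text
clock: 20.52
eef_pos: [506.3, -9.2, 76.3]
tool_rot: [-3.141, -0.0, 0.005]
force: [-0.9, -0.3, 0.4]
grip_width: 0.189
```

```bash
python3 look.py s8
```

```text
(no output)
```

View pics/s8.png

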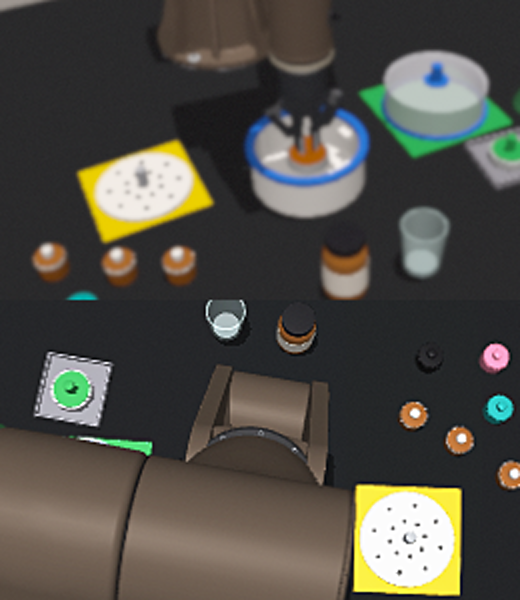

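The orange cartridge is upright inside the rim at crop (307,155), and the spent one is centred in the tray at (70,388).

>>> arm_command([
  [0, 0, 0.026, 0, 1],
  [0, 0, 0.003, 0, 1],
  [0, 0, 0.002, 0, 1],
  [0, 0, 0.001, 0, 1],
  [0, 0, 0, 0, 1],
])

```text
clock: 21.25
eef_pos: [507.9, -9.6, 46.8]
tool_rot: [3.141, 0.0, 0.003]
force: [-2.9, -0.3, 13.7]
grip_width: 0.189
```

>>> arm_command([
  [0, 0, -0.001, 0, -0.3],
  [0, 0, 0, 0, -0.3],
  [0, 0, 0, 0, -0.3],
  [0, 0, -0.04, 0, -0.3],
  [0, 0, -0.06, 0, -0.3],
])

```text
clock: 21.88
eef_pos: [506.0, -9.5, 146.2]
tool_rot: [-3.141, -0.0, 0.006]
force: [1.4, 0.2, 0.4]
grip_width: 0.656
```

>>> arm_command([
  [-0.017, 0.045, 0, 0, -0.3],
  [-0.017, 0.048, 0, 0, -0.3],
  [-0.017, 0.048, 0, 0, -0.3],
  [-0.017, 0.048, 0, 0, -0.3],
  [-0.017, 0.048, 0, 0, -0.3],
])

```text
clock: 22.5
eef_pos: [421.5, -248.1, 146.4]
tool_rot: [3.141, 0.0, 0.0]
force: [0.6, -0.3, -0.5]
grip_width: 0.646
```

>>> arm_command([
  [-0.008, 0.0245, 0, 0, -0.3],
  [0, 0, 0, 0, -0.3],
  [0, 0, 0.04, 0, -0.3],
  [0, 0, 0.04, 0, -0.3],
  [0, 0, 0, 0, -0.3],
])

```text
clock: 23.12
eef_pos: [412.9, -269.1, 64.4]
tool_rot: [-3.138, -0.001, 0.006]
force: [-0.2, -0.1, 0.8]
grip_width: 0.652
```

```bash
python3 look.py s9; python3 see.py|grep -E "orange|\["
```

```text
green [157, 186, 18, 17, 235] [165.3 194.1] [[619. 327.]]
green [114, 211, 23, 23, 333] [126.1 223. ] [[503. 451.]]
green [144, 216, 22, 19, 148] [150.5 221.8] [[516. 366.]]
green [139, 219, 67, 64, 835] [179.9 258.9] [[400. 248.]]
orange [334, 202, 9, 9, 35] [338.5 205.7] [[ 632. -273.]]
orange [354, 214, 12, 11, 43] [360.3 218. ] [[ 596. -351.]]
orange [380, 231, 12, 12, 56] [385.9 237.1] [[ 538. -443.]]
blue [0, 151, 3, 16, 39] [  0.8 158.1] [[675. 930.]]
blue [228, 202, 38, 40, 256] [241.2 215.5] [[554.  54.]]
blue [157, 225, 45, 53, 150] [188.  259.8] [[392. 210.]]
blue [163, 240, 14, 13, 140] [169.4 246.1] [[430. 276.]]
grey [148, 176, 38, 37, 545] [166.9 193.9] [[619. 321.]]
ring 80 256 [510.3  -4.2] 88.6
ring 6 152 [433.5 279.4] 97.6
[ 414.9 -271.    67.4]
```

View pics/s9.png

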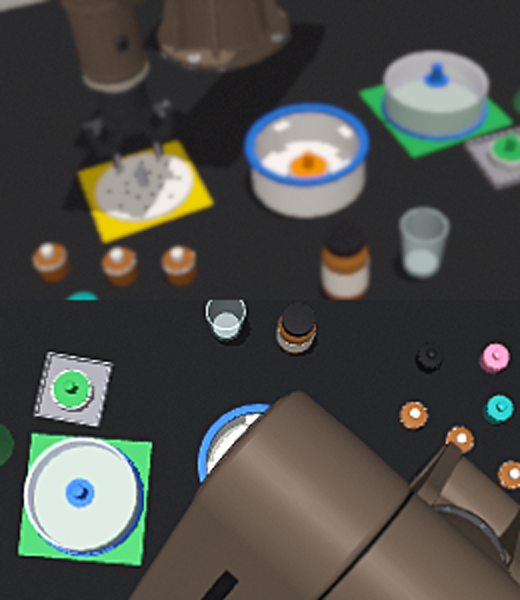

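>>> arm_command([
  [0, 0, 0.025, 0, -0.3],
  [0, 0, 0.008, 0, -0.3],
  [0, 0, 0, 0, -0.3],
  [0, 0, 0, 0, 1],
  [0, 0, 0, 0, 1],
])

```text
clock: 23.9
eef_pos: [414.6, -271.3, 34.0]
tool_rot: [3.141, 0.0, 0.001]
force: [0.2, 0.4, -0.0]
grip_width: 0.227
```

>>> arm_command([
  [0, 0, 0, 0, 1],
  [0, 0, 0, 0, 1],
  [0, 0, -0.02, 0, 1],
  [0, 0, -0.05, 0, 1],
  [0, 0, -0.05, 0, 1],
])

```text
clock: 24.52
eef_pos: [413.8, -270.8, 154.6]
tool_rot: [-3.141, -0.0, 0.001]
force: [-0.1, -0.5, -2.1]
grip_width: 0.188
```

>>> arm_command([
  [0.013, -0.035, 0, 0, 1],
  [0.017, -0.048, 0, 0, 1],
  [0.017, -0.048, 0, 0, 1],
  [0.017, -0.048, 0, 0, 1],
  [0.017, -0.048, 0, 0, 1],
])

```text
clock: 25.15
eef_pos: [495.5, -42.4, 153.6]
tool_rot: [3.142, -0.0, 0.0]
force: [1.2, -1.2, -1.6]
grip_width: 0.19
```

>>> arm_command([
  [0.011, -0.033, 0, 0, 1],
  [0, 0, 0.02, 0, 1],
  [0, 0, 0, 0, 1],
  [0, 0, 0, 0, 1],
])

```text
clock: 25.65
eef_pos: [506.1, -11.4, 133.7]
tool_rot: [3.142, -0.001, -0.0]
force: [0.1, -0.5, -2.2]
grip_width: 0.187
```

```bash
python3 -c "
from h import *
ps=[r.get_state()]
print(ps[0]['eef_pos'],ps[0]['force'])
im=r.grab_frame('scene');h=hsv(im)
print(proj('scene',[(507,-9,92),(507,-9,80)]))
z=ps[0]['eef_pos'][2]
p=cv2.findNonZero(cv2.inRange(h,np.array((0,0,90)),np.array((179,60,255))))
cv2.imwrite('pics/s10.png',cv2.resize(im[130:240,180:290,::-1],None,fx=5,fy=5,interpolation=2))
"
```

```text
[506.10843821 -11.38197954 133.72740246] [ 0.10330667 -0.49581674 -2.15463912]
[[232.89453265 177.4556447 ]
 [233.06404695 180.28052934]]
```

View pics/s10.png

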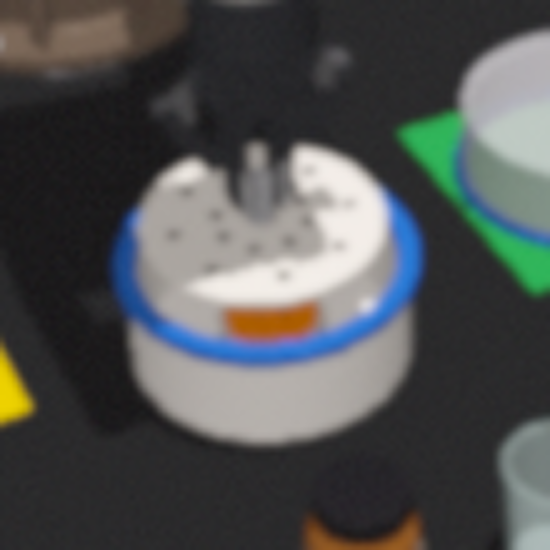

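```bash
python3 -c "
from h import *
im=r.grab_frame('scene');h=hsv(im)
g=(h[...,2]>175)&(h[...,1]<25)
# front edge of bright plate columns 215..250
for c in (222,226,230,234,238,242,246):
    rows=np.where(g[165:200,c])[0]+165; print(c,rows.max() if len(rows) else None,end=' ')
th=np.linspace(0,2*np.pi,721)
for z in(104,110):
    P=proj('scene',np.c_[507+80*np.cos(th),-9.3+80*np.sin(th),0*th+z]);print(z,P.min(0),P.max(0))
    for c in (222,226,230,234,238,242,246):
        q=P[(abs(P[:,0]-c)<.7)];print(c,q[:,1].max().round(1),end=' ')
v=h[...,2].astype(int)
print();print(v[172:182,200:214][5], v[172:182,252:264][3]);print(v[184:200,236])
"
```

```text
222 191 226 190 230 190 234 190 238 189 242 188 246 188 104 [207.78595154 159.64253695] [257.43365637 191.14237821]
222 190.1 226 190.9 230 191.1 234 191.1 238 190.7 242 189.8 246 188.5 110 [207.61954648 158.22142628] [257.42581302 189.67938162]
222 188.7 226 189.4 230 189.7 234 189.6 238 189.2 242 188.3 246 186.9 
[ 26  33  49  81 113 136 147 151 156 166 170 170 166 155] [242 243 242 236 216 194 194 207 211 202 173 121]
[209 205 227 239 240 230 205 178 166 166 169 170 169 159 182 206]
```

The plate outline agrees with a disc centred on the base to about 1 px (front row 190 against a predicted 191), so I'm lowering.

>>> arm_command([
  [0, -0.001, 0.015, 0, 1],
  [0, 0, 0.012, 0, 1],
  [0, 0, 0.01, 0, 1],
  [0, 0, 0.003, 0, 1],
  [0, 0, 0, 0, 1],
])

```text
clock: 26.38
eef_pos: [505.7, -10.1, 93.2]
tool_rot: [-3.142, -0.0, 0.002]
force: [-1.1, 0.3, 0.2]
grip_width: 0.19
```

```bash
python3 -c "
from h import *
s=r.get_state();print(s['eef_pos'],s['force'])"
```

```text
[505.73002794 -10.05168496  93.17018711] [-1.06715968  0.30058866  0.21026644]
```

>>> arm_command([
  [0, 0, 0.001, 0, 1],
  [0, 0, 0.001, 0, 1],
  [0, 0, 0, 0, 1],
])

```text
clock: 26.75
eef_pos: [505.9, -10.1, 92.9]
tool_rot: [3.142, 0.0, 0.0]
force: [-13.9, 0.6, 48.6]
grip_width: 0.186
```

>>> arm_command([
  [0, 0, -0.002, 0, -0.3],
  [0, 0, 0, 0, -0.3],
  [0, 0, 0, 0, -0.3],
  [0, 0, -0.04, 0, -0.3],
  [0, 0, -0.06, 0, 0],
])

```text
clock: 27.38
eef_pos: [505.1, -10.0, 193.0]
tool_rot: [-3.141, -0.0, 0.006]
force: [1.3, -0.0, -0.8]
grip_width: 0.505
```

>>> arm_command([
  [0.01, 0.045, 0, 0, -0.5],
  [0.01, 0.045, 0, 0, -0.5],
  [0, 0, 0, 0, -0.5],
])

```text
clock: 27.75
eef_pos: [526.9, -102.6, 193.2]
tool_rot: [3.141, -0.004, 0.001]
force: [-0.2, -0.2, 0.0]
grip_width: 0.751
```

```bash
cat > bot.py <<'E'
from h import *
def bottles():
    for n in("top","scene"):
        h=hsv(r.grab_frame(n))
        a=cv2.inRange(h,np.array((5,110,60)),np.array((22,255,255)))
        w=cv2.inRange(h,np.array((0,0,215)),np.array((179,60,255)))
        for s,ce in blobs(w,5):
            if s[4]>60: continue
            x,y=ce.round().astype(int)
            if a[max(y-7,0):y+8,max(x-7,0):x+8].sum()/255>25:
                p=cast(n,ce,47)[0]
                if 400<p[0]<800 and -600<p[1]<300: print(n,ce.round(1),s[4],p.round(0))
if __name__=="__main__":
    print(r.get_state()["eef_pos"]);bottles()
E
python3 bot.py;python3 look.py s11
```

```text
[ 526.88461791 -102.55630205  193.19121595]
top [338.3 206.5] 6 [ 623. -268.]
top [360.6 218.6] 15 [ 588. -346.]
top [386.9 236.3] 18 [ 536. -439.]
scene [103.  234.5] 6 [ 535. -439.]
scene [137.5 236.6] 11 [ 587. -346.]
scene [167.8 236. ] 10 [ 622. -264.]
```

View pics/s11.png

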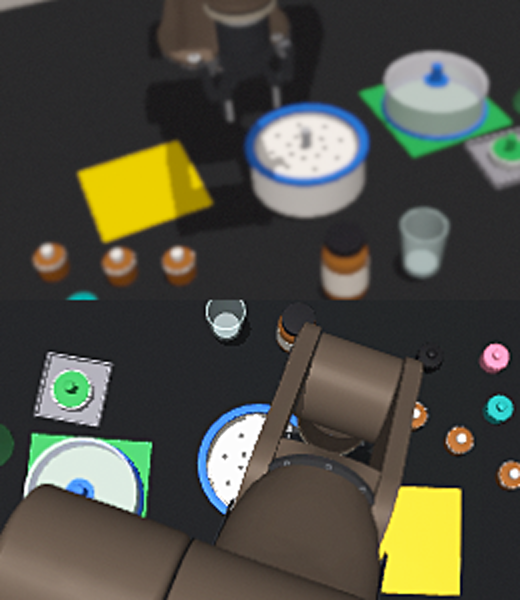

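The plate is seated level inside the rim at crop (306,145). Both cameras agree on the bottles to within 5 mm: (622,-267), (588,-346) and (536,-439).

>>> arm_command([
  [0.024, 0.041, 0, 0, -0.5],
  [0.024, 0.041, 0, 0, -0.5],
  [0.024, 0.041, 0, 0, -0.5],
  [0.0235, 0.0415, 0, 0, -0.5],
  [0, 0, 0.045, 0, -0.5],
], newtons=40)

```text
clock: 28.58
eef_pos: [625.5, -267.3, 150.4]
tool_rot: [3.138, -0.001, 0.011]
force: [0.6, -0.2, -1.2]
grip_width: 0.748
```

>>> arm_command([
  [0, 0, 0.05, 0, -0.5],
  [0, 0, 0.04, 0, -0.5],
  [0, 0, 0.028, 0, -0.5],
  [0, 0, 0, 0, -0.5],
  [0, 0, 0, 0, 1],
])

```text
clock: 29.2
eef_pos: [622.4, -264.1, 31.3]
tool_rot: [3.141, 0.001, 0.001]
force: [0.6, -0.2, -0.2]
grip_width: 0.554
```

>>> arm_command([
  [0, 0, 0, 0, 1],
  [0, 0, 0, 0, 1],
  [0, 0, 0, 0, 1],
  [0, 0, -0.02, 0, 1],
  [0, 0, -0.05, 0, 1],
])

```text
clock: 29.82
eef_pos: [620.5, -264.0, 100.4]
tool_rot: [-3.14, -0.0, 0.005]
force: [-0.2, -0.4, -0.5]
grip_width: 0.497
```

>>> arm_command([
  [0, 0, -0.06, 0, 1],
  [0, 0, 0, 0, 1],
])

```text
clock: 30.08
eef_pos: [624.5, -265.9, 167.1]
tool_rot: [3.137, 0.0, 0.013]
force: [0.1, -1.3, -0.9]
grip_width: 0.498
```

```bash
python3 bot.py
```

```text
[ 624.51285273 -265.92645798  167.08324369]
top [386.9 236.3] 18 [ 536. -439.]
scene [103.  234.5] 6 [ 535. -439.]
```

>>> arm_command([
  [-0.011, -0.043, 0, 0, 1],
  [-0.011, -0.043, 0, 0, 1],
  [-0.011, -0.043, 0, 0, 1],
  [-0.011, -0.043, 0, 0, 1],
  [-0.011, -0.043, 0, 0, 1],
])

```text
clock: 30.8
eef_pos: [565.3, -48.2, 159.3]
tool_rot: [-3.141, 0.0, 0.003]
force: [0.6, 0.1, -0.3]
grip_width: 0.491
```

>>> arm_command([
  [-0.012, -0.043, 0, 0, 1],
  [0, 0, 0, 0, 1],
  [0, 0, 0.03, 0, 1],
  [0, 0, 0.02, 0, 1],
  [0, 0, 0, 0, 1],
])

```text
clock: 31.42
eef_pos: [553.3, -7.1, 108.5]
tool_rot: [-3.141, 0.001, 0.006]
force: [-0.2, 0.1, -0.2]
grip_width: 0.491
```

>>> arm_command([
  [0, 0, 0.006, 0, 1],
  [0, 0, 0.002, 0, 1],
  [0, 0, 0, 0, 1],
])

```text
clock: 31.8
eef_pos: [554.8, -6.6, 102.6]
tool_rot: [3.142, 0.0, 0.001]
force: [0.7, 0.7, -1.7]
grip_width: 0.496
```

```bash
python3 bot.py;python3 look.py s12
```

```text
[554.84048358  -6.63293295 102.57608499]
top [360.6 218.6] 15 [ 588. -346.]
top [387.  236.4] 17 [ 536. -439.]
scene [103.  234.5] 6 [ 535. -439.]
scene [137.7 236.5] 12 [ 586. -346.]
```

View pics/s12.png

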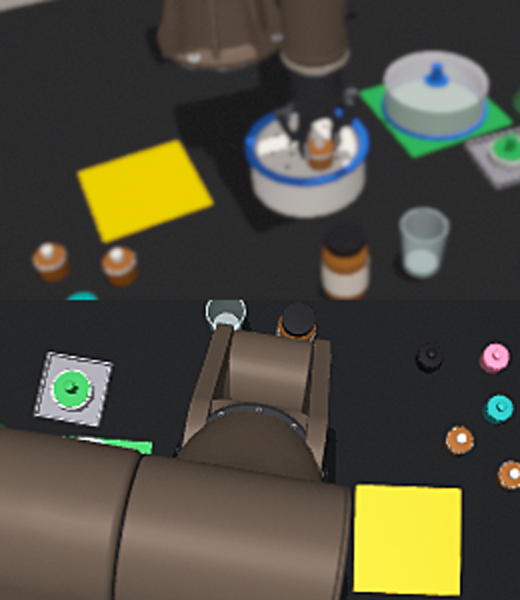

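The bottle is upright over the plate at crop (320,150), with 2–4 mm left to go.

>>> arm_command([
  [0, 0, 0.002, 0, 1],
  [0, 0, 0.001, 0, 1],
  [0, 0, 0, 0, 1],
])

```text
clock: 32.38
eef_pos: [554.8, -6.5, 99.8]
tool_rot: [3.142, 0.0, 0.001]
force: [-2.5, 0.8, 11.2]
grip_width: 0.497
```

>>> arm_command([
  [0, 0, 0, 0, -0.32],
  [0, 0, 0, 0, -0.32],
  [0, 0, 0, 0, -0.32],
  [0, 0, -0.03, 0, -0.32],
  [0, 0, -0.03, 0, -0.32],
])

```text
clock: 33.0
eef_pos: [554.4, -6.5, 159.7]
tool_rot: [-3.142, -0.0, 0.002]
force: [0.3, 0.2, 0.3]
grip_width: 0.658
```

>>> arm_command([
  [0.004, 0.042, 0, 0, -0.5],
  [0.004, 0.042, 0, 0, -0.5],
  [0.004, 0.042, 0, 0, -0.5],
  [0.004, 0.042, 0, 0, -0.5],
  [0.004, 0.042, 0, 0, -0.5],
])

```text
clock: 33.62
eef_pos: [574.7, -218.0, 159.2]
tool_rot: [-3.142, -0.0, 0.0]
force: [0.7, -0.8, 0.3]
grip_width: 0.75
```

>>> arm_command([
  [0.004, 0.042, 0, 0, -0.5],
  [0.004, 0.042, 0, 0, -0.5],
  [0.004, 0.044, 0, 0, -0.5],
  [0, 0, 0, 0, -0.5],
  [0, 0, 0, 0, -0.5],
])

```text
clock: 34.25
eef_pos: [586.3, -344.0, 158.9]
tool_rot: [-3.141, 0.001, 0.001]
force: [-0.5, 0.9, -0.2]
grip_width: 0.748
```

```bash
python3 bot.py; python3 -c "
from h import *
h=hsv(r.grab_frame('scene'))
for z in (20,98):
  print([ (ce.round(1),s,cast('scene',ce,z)[0].round(0)) for s,ce in blobs(cv2.inRange(h,np.array((5,110,60)),np.array((22,255,255)))) if s[1]>165])"
```

```text
[ 586.29350979 -344.03035731  158.86112194]
[(array([238.8, 184.7]), [234, 181, 11, 7, 44], array([470.,  25.])), (array([239.7, 192.1]), [235, 190, 10, 5, 35], array([507.,  12.])), (array([104.3, 237.4]), [96, 231, 17, 12, 110], array([ 520., -440.])), (array([138.8, 239.5]), [130, 233, 18, 12, 115], array([ 573., -346.])), (array([252.2, 239.9]), [240, 232, 25, 15, 211], array([719., -38.])), (array([107.6, 246.5]), [99, 240, 16, 11, 85], array([ 561., -437.])), (array([141.5, 248.7]), [133, 243, 16, 10, 81], array([ 612., -346.])), (array([252.5, 259.1]), [243, 256, 20, 6, 50], array([784., -67.]))]
[(array([238.8, 184.7]), [234, 181, 11, 7, 44], array([555.,  -8.])), (array([239.7, 192.1]), [235, 190, 10, 5, 35], array([588., -20.])), (array([104.3, 237.4]), [96, 231, 17, 12, 110], array([ 600., -431.])), (array([138.8, 239.5]), [130, 233, 18, 12, 115], array([ 648., -345.])), (array([252.2, 239.9]), [240, 232, 25, 15, 211], array([781., -65.])), (array([107.6, 246.5]), [99, 240, 16, 11, 85], array([ 638., -428.])), (array([141.5, 248.7]), [133, 243, 16, 10, 81], array([ 684., -345.])), (array([252.5, 259.1]), [243, 256, 20, 6, 50], array([840., -91.]))]
```

>>> arm_command([
  [0.001, 0.001, 0.045, 0, -0.5],
  [0, 0, 0.05, 0, -0.5],
  [0, 0, 0.034, 0, -0.5],
  [0, 0, 0, 0, -0.5],
  [0, 0, 0, 0, 1],
])

```text
clock: 35.02
eef_pos: [588.6, -345.5, 31.8]
tool_rot: [3.141, 0.001, 0.002]
force: [-0.4, 0.0, 0.9]
grip_width: 0.549
```

>>> arm_command([
  [0, 0, 0, 0, 1],
  [0, 0, 0, 0, 1],
  [0, 0, 0, 0, 1],
  [0, 0, -0.02, 0, 1],
  [0, 0, -0.05, 0, 1],
])

```text
clock: 35.65
eef_pos: [586.6, -344.9, 100.6]
tool_rot: [-3.14, -0.0, 0.004]
force: [1.6, -0.7, -0.9]
grip_width: 0.495
```

>>> arm_command([
  [0, 0, -0.06, 0, 1],
  [-0.012, -0.042, 0, 0, 1],
  [-0.012, -0.042, 0, 0, 1],
  [-0.012, -0.042, 0, 0, 1],
  [-0.012, -0.042, 0, 0, 1],
])

```text
clock: 36.28
eef_pos: [539.5, -176.5, 162.0]
tool_rot: [3.141, -0.0, 0.003]
force: [1.0, 0.5, -1.2]
grip_width: 0.503
```

>>> arm_command([
  [-0.012, -0.042, 0, 0, 1],
  [-0.012, -0.042, 0, 0, 1],
  [-0.012, -0.042, 0, 0, 1],
  [-0.012, -0.042, 0, 0, 1],
  [-0.012, -0.042, 0, 0, 1],
])

```text
clock: 36.9
eef_pos: [479.6, 33.7, 161.8]
tool_rot: [-3.142, 0.0, -0.003]
force: [0.6, 0.2, -1.0]
grip_width: 0.496
```

>>> arm_command([
  [0, 0, 0, 0, 1],
  [0, 0, 0.03, 0, 1],
  [0, 0, 0.022, 0, 1],
  [0, 0, 0.004, 0, 1],
  [0, 0, 0, 0, 1],
])

```text
clock: 37.52
eef_pos: [480.2, 32.1, 105.1]
tool_rot: [3.142, -0.0, 0.001]
force: [-0.1, 0.5, -1.1]
grip_width: 0.496
```

>>> arm_command([
  [0, 0, 0.003, 0, 1],
  [0, 0, 0.001, 0, 1],
  [0, 0, 0.001, 0, 1],
  [0, 0, 0.001, 0, 1],
  [0, 0, 0, 0, 1],
])

```text
clock: 38.15
eef_pos: [480.0, 32.4, 100.0]
tool_rot: [3.142, 0.001, 0.002]
force: [-9.2, 0.3, 41.5]
grip_width: 0.496
```

>>> arm_command([
  [0, 0, -0.001, 0, -0.32],
  [0, 0, 0, 0, -0.32],
  [0, 0, 0, 0, -0.32],
  [0, 0, -0.03, 0, -0.32],
  [0, 0, -0.03, 0, -0.32],
])

```text
clock: 38.78
eef_pos: [479.3, 32.4, 159.6]
tool_rot: [-3.142, -0.0, 0.002]
force: [-0.4, -0.4, -0.8]
grip_width: 0.663
```

>>> arm_command([
  [0.005, 0.043, 0, 0, -0.5],
  [0.005, 0.043, 0, 0, -0.5],
  [0.005, 0.043, 0, 0, -0.5],
  [0.005, 0.043, 0, 0, -0.5],
  [0.005, 0.043, 0, 0, -0.5],
])

```text
clock: 39.4
eef_pos: [504.7, -184.0, 159.1]
tool_rot: [-3.141, -0.0, 0.0]
force: [0.4, 0.0, 0.2]
grip_width: 0.752
```

>>> arm_command([
  [0.005, 0.043, 0, 0, -0.5],
  [0.005, 0.043, 0, 0, -0.5],
  [0.005, 0.043, 0, 0, -0.5],
  [0.005, 0.043, 0, 0, -0.5],
  [0.005, 0.043, 0, 0, -0.5],
])

```text
clock: 40.02
eef_pos: [529.6, -398.9, 158.9]
tool_rot: [-3.141, -0.0, 0.001]
force: [0.7, 0.7, -0.1]
grip_width: 0.749
```

>>> arm_command([
  [0.006, 0.0415, 0, 0, -0.5],
  [0, 0, 0, 0, -0.5],
  [0, 0, 0, 0, -0.5],
])

```text
clock: 40.4
eef_pos: [535.3, -438.5, 158.6]
tool_rot: [-3.141, 0.0, 0.002]
force: [0.1, -0.3, -0.4]
grip_width: 0.745
```

```bash
python3 bot.py; python3 -c "
from h import *
for n in('scene','top'):
  h=hsv(r.grab_frame(n))
  print(n,[ (ce.round(1),s,cast(n,ce,98)[0].round(0),cast(n,ce,26)[0].round(0)) for s,ce in blobs(cv2.inRange(h,np.array((5,110,60)),np.array((22,255,255)))) if s[1]>165])"
```

```text
[ 535.27053555 -438.51664409  158.63065533]
top [259.6 214.5] 17 [570.  -6.]
top [245.  236.9] 20 [490.  35.]
scene [239.3 179.9] 9 [477.  25.]
scene [(array([241.3, 174.7]), [237, 173, 10, 5, 34], array([512.,  18.]), array([431.,  51.])), (array([238.9, 184.7]), [234, 181, 11, 7, 43], array([555.,  -8.]), array([477.,  22.])), (array([239.7, 192.1]), [235, 190, 10, 5, 35], array([588., -20.]), array([513.,  10.])), (array([104.3, 237.4]), [96, 231, 17, 12, 110], array([ 600., -431.]), array([ 527., -440.])), (array([252.1, 239.9]), [240, 232, 25, 15, 209], array([781., -65.]), array([723., -40.])), (array([107.7, 246.5]), [99, 240, 16, 11, 86], array([ 638., -428.]), array([ 567., -436.])), (array([252.4, 259. ]), [242, 256, 21, 6, 51], array([840., -91.]), array([788., -69.]))]
top [(array([259.7, 215.4]), [253, 209, 14, 13, 113], array([556.,  -6.]), array([571.,  -6.])), (array([245.2, 237.8]), [239, 231, 13, 14, 116], array([479.,  33.]), array([490.,  35.]))]
```

>>> arm_command([
  [0, 0, 0.045, 0, -0.5],
  [0, 0, 0.05, 0, -0.5],
  [0, 0, 0.034, 0, -0.5],
  [0, 0, 0, 0, -0.5],
  [0, 0, 0, 0, 1],
])

```text
clock: 41.22
eef_pos: [536.5, -439.3, 31.8]
tool_rot: [3.141, 0.001, 0.002]
force: [0.0, -1.2, 0.1]
grip_width: 0.552
```

>>> arm_command([
  [0, 0, 0, 0, 1],
  [0, 0, 0, 0, 1],
  [0, 0, 0, 0, 1],
  [0, 0, -0.02, 0, 1],
  [0, 0, -0.05, 0, 1],
])

```text
clock: 41.85
eef_pos: [534.7, -438.2, 100.5]
tool_rot: [-3.14, -0.0, 0.004]
force: [1.8, -0.1, -1.0]
grip_width: 0.5
```

>>> arm_command([
  [0, 0, -0.06, 0, 1],
  [-0.006, -0.043, 0, 0, 1],
  [-0.006, -0.043, 0, 0, 1],
  [-0.006, -0.043, 0, 0, 1],
  [-0.006, -0.043, 0, 0, 1],
])

```text
clock: 42.48
eef_pos: [511.7, -266.0, 162.1]
tool_rot: [3.141, -0.0, 0.003]
force: [0.2, 0.6, -1.3]
grip_width: 0.494
```

>>> arm_command([
  [-0.006, -0.043, 0, 0, 1],
  [-0.006, -0.043, 0, 0, 1],
  [-0.006, -0.043, 0, 0, 1],
  [-0.007, -0.043, 0, 0, 1],
  [-0.008, -0.043, 0, 0, 1],
])

```text
clock: 43.1
eef_pos: [478.8, -50.9, 161.8]
tool_rot: [3.141, -0.0, 0.003]
force: [0.4, 0.7, -0.4]
grip_width: 0.502
```

>>> arm_command([
  [0, 0, 0, 0, 1],
  [0, 0, 0.03, 0, 1],
  [0, 0, 0.022, 0, 1],
  [0, 0, 0.004, 0, 1],
  [0, 0, 0, 0, 1],
])

```text
clock: 43.72
eef_pos: [479.1, -52.5, 105.0]
tool_rot: [3.141, -0.0, 0.001]
force: [-0.3, -0.5, -1.3]
grip_width: 0.495
```

>>> arm_command([
  [0, 0, 0.003, 0, 1],
  [0, 0, 0.001, 0, 1],
  [0, 0, 0.001, 0, 1],
  [0, 0, 0, 0, 1],
])

```text
clock: 44.22
eef_pos: [479.0, -52.1, 100.2]
tool_rot: [3.141, 0.0, 0.001]
force: [-4.3, -1.0, 19.7]
grip_width: 0.499
```

>>> arm_command([
  [0, 0, 0, 0, -0.32],
  [0, 0, 0, 0, -0.32],
  [0, 0, 0, 0, -0.32],
  [0, 0, -0.03, 0, -0.32],
  [0, 0, -0.03, 0, -0.32],
], newtons=60)

```text
clock: 44.85
eef_pos: [478.3, -52.0, 159.7]
tool_rot: [-3.141, -0.0, 0.002]
force: [-0.0, -0.8, 0.1]
grip_width: 0.661
```

>>> arm_command([
  [-0.006, -0.041, 0, 0, -0.3],
  [-0.006, -0.041, 0, 0, -0.3],
  [-0.006, -0.041, 0, 0, -0.3],
  [-0.006, -0.041, 0, 0, -0.3],
  [-0.006, -0.041, 0, 0, -0.3],
])

```text
clock: 45.48
eef_pos: [448.3, 154.2, 159.3]
tool_rot: [3.142, 0.0, 0.0]
force: [1.4, -0.2, -0.9]
grip_width: 0.65
```

>>> arm_command([
  [-0.006, -0.041, 0, 0, -0.3],
  [-0.006, -0.041, 0, 0, -0.3],
  [-0.006, -0.041, 0, 0, -0.3],
  [0, 0, 0, 0, -0.3],
  [0, 0, 0, 0, -0.3],
])

```text
clock: 46.1
eef_pos: [430.4, 275.6, 159.1]
tool_rot: [3.141, 0.001, -0.001]
force: [0.4, 0.4, 0.1]
grip_width: 0.648
```

```bash
python3 look.py s13; python3 see.py | grep -E "ring|\]$"; python3 -c "
from h import *
for n in('scene','top'):
  h=hsv(r.grab_frame(n))
  print(n,[ (ce.round(1),s,cast(n,ce,98)[0].round(0),cast(n,ce,26)[0].round(0)) for s,ce in blobs(cv2.inRange(h,np.array((5,110,60)),np.array((22,255,255)))) if s[1]>165])"
```

```text
yellow [307, 242, 54, 56, 2801] [333.1 269.7] [[ 413. -271.]]
green [159, 186, 16, 17, 160] [167.4 192.8] [[624. 321.]]
green [179, 219, 27, 64, 463] [197.1 248.7] [[440. 194.]]
blue [0, 151, 3, 16, 39] [  0.8 158.1] [[675. 930.]]
blue [228, 202, 62, 61, 795] [259.3 231.4] [[507. -10.]]
blue [188, 225, 14, 47, 95] [196.7 250.7] [[425. 185.]]
grey [150, 176, 35, 37, 388] [171.  190.2] [[633. 308.]]
ring 80 795 [506.7  -8.8] 93.3
ring 6 95 [433.5 278.9] 97.2
[430.7 275.  159.2]
scene [(array([217.4, 174.6]), [212, 171, 11, 7, 42], array([479., -52.]), array([394., -25.])), (array([241.4, 174.6]), [237, 173, 10, 5, 35], array([512.,  19.]), array([431.,  52.])), (array([217.3, 181.8]), [213, 180, 10, 5, 38], array([512., -64.]), array([431., -39.])), (array([238.9, 184.7]), [234, 181, 11, 7, 43], array([555.,  -8.]), array([477.,  22.])), (array([239.5, 192.1]), [235, 190, 10, 5, 36], array([588., -20.]), array([513.,   9.])), (array([252.2, 239.9]), [241, 232, 24, 15, 208], array([781., -65.]), array([724., -40.])), (array([252.5, 259.1]), [243, 256, 20, 6, 51], array([840., -91.]), array([789., -68.]))]
top [(array([259.7, 215.3]), [253, 209, 14, 13, 114], array([557.,  -6.]), array([571.,  -6.])), (array([245.2, 237.8]), [239, 231, 13, 14, 116], array([479.,  33.]), array([490.,  35.])), (array([271.4, 240.9]), [265, 234, 14, 14, 116], array([477., -51.]), array([488., -53.]))]
```

View pics/s13.png

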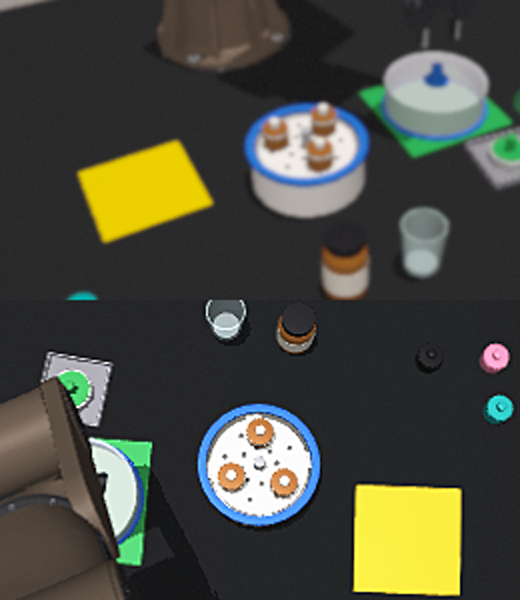

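All three bottles stand on the plate, at top crop (260,432), (231,477) and (285,483). The gripper is above the lid knob at scene crop (436,73), so I'm fetching the lid.

>>> arm_command([
  [0, 0, 0.035, 0, -0.3],
  [0, 0, 0.028, 0, -0.3],
  [0, 0, 0.01, 0, -0.3],
  [0, 0, 0, 0, -0.3],
  [0, 0, 0, 0, 1],
])

```text
clock: 46.98
eef_pos: [431.2, 276.1, 87.2]
tool_rot: [-3.141, 0.0, -0.002]
force: [-0.3, -0.0, -0.5]
grip_width: 0.449
```

>>> arm_command([
  [0, 0, 0, 0, 1],
  [0, 0, 0, 0, 1],
  [0, 0, 0, 0, 1],
  [0, 0, 0, 0, 1],
  [0, 0, -0.02, 0, 1],
])

```text
clock: 47.6
eef_pos: [430.0, 275.6, 106.2]
tool_rot: [3.141, 0.0, -0.002]
force: [-0.6, -0.5, -3.7]
grip_width: 0.234
```

>>> arm_command([
  [0, 0, -0.04, 0, 1],
  [0, 0, -0.05, 0, 1],
  [0, 0, -0.04, 0, 1],
  [0, 0, 0, 0, 1],
])

```text
clock: 48.1
eef_pos: [432.0, 276.7, 239.5]
tool_rot: [-3.139, -0.0, -0.008]
force: [-0.3, -0.1, -4.2]
grip_width: 0.235
```

>>> arm_command([
  [0.008, 0.03, 0, 0, 1],
  [0.012, 0.045, 0, 0, 1],
  [0.013, 0.048, 0, 0, 1],
  [0.013, 0.048, 0, 0, 1],
  [0.012, 0.045, 0, 0, 1],
])

```text
clock: 48.72
eef_pos: [488.1, 58.3, 235.2]
tool_rot: [3.141, 0.0, -0.002]
force: [-0.0, 0.0, -4.5]
grip_width: 0.237
```

>>> arm_command([
  [0.012, 0.045, 0, 0, 1],
  [0.006, 0.0245, 0, 0, 1],
  [0, 0, 0, 0, 1],
  [0, 0, 0, 0, 1],
])

```text
clock: 49.22
eef_pos: [505.9, -9.2, 235.5]
tool_rot: [-3.141, 0.0, 0.002]
force: [-0.7, -0.2, -4.4]
grip_width: 0.235
```

>>> arm_command([
  [0, 0, 0.025, 0, 1],
  [0, 0, 0.025, 0, 1],
  [0, 0, 0.012, 0, 1],
  [0, 0, 0, 0, 1],
  [0, 0, 0, 0, 1],
])

```text
clock: 49.85
eef_pos: [507.1, -9.3, 175.0]
tool_rot: [3.142, 0.001, 0.001]
force: [-0.1, -0.5, -4.1]
grip_width: 0.233
```

Run:
```python
from h import *
print(r.get_state()['eef_pos'])
im=r.grab_frame('scene');h=hsv(im);b=mask(h,'blue')
cv2.imwrite('pics/s14.png',cv2.resize(im[130:240,180:290,::-1],None,fx=5,fy=5,interpolation=2))
th=np.linspace(0,2*np.pi,721)
z=r.get_state()['eef_pos'][2]-82.5
for zz in(80,z):
    P=proj('scene',np.c_[507+100*np.cos(th),-9.3+100*np.sin(th),0*th+zz]);print(zz,P.min(0).round(1),P.max(0).round(1))
print([s for s,ce in blobs(b) if 150<ce[1]<220 and 190<ce[0]<290])
```

```text
[507.13900726  -9.31581848 174.98122232]
80 [202.3 161.7] [263.6 201.3]
92.58853167813456 [201.9 158.8] [263.6 198.3]
[[227, 154, 11, 12, 70], [202, 173, 63, 29, 373]]
```

View pics/s14.png

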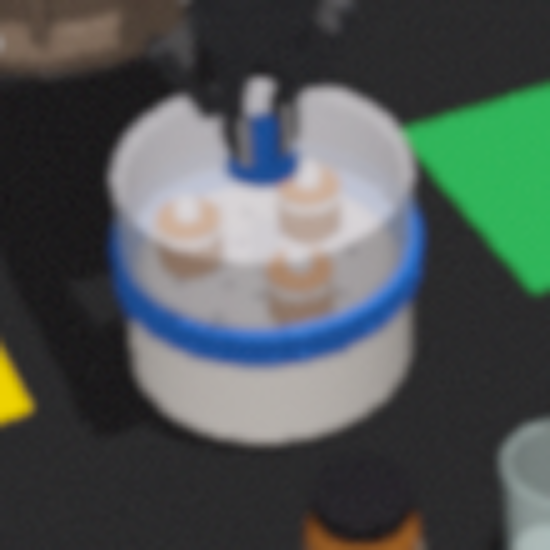

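The lid flange, held just above the rim, lines up with the base rim on both sides (crop columns about 110 and 420). I'll lower the last few mm gently.

>>> arm_command([
  [0, 0, 0.007, 0, 1],
  [0, 0, 0.002, 0, 1],
  [0, 0, 0.001, 0, 1],
  [0, 0, 0, 0, 1],
])

```text
clock: 50.4
eef_pos: [506.5, -9.6, 164.5]
tool_rot: [3.142, 0.0, -0.0]
force: [-3.1, -1.4, 2.3]
grip_width: 0.23
```

>>> arm_command([
  [0, 0, 0.001, 0, 1],
  [0, 0, 0, 0, 1],
])

```text
clock: 50.65
eef_pos: [506.6, -9.6, 164.4]
tool_rot: [3.141, 0.0, 0.001]
force: [-8.8, -0.6, 23.2]
grip_width: 0.233
```

Contact, so I'm releasing and retreating.

>>> arm_command([
  [0, 0, -0.001, 0, 1],
  [0, 0, 0, 0, -0.3],
  [0, 0, 0, 0, -0.3],
  [0, 0, 0, 0, -0.3],
  [0, 0, -0.03, 0, -0.3],
])

```text
clock: 51.28
eef_pos: [505.5, -9.5, 193.1]
tool_rot: [-3.141, -0.0, 0.006]
force: [-0.1, -0.4, 0.5]
grip_width: 0.65
```

>>> arm_command([
  [0, 0, -0.04, 0, -0.3],
  [0, 0.05, 0, 0, -0.3],
  [0, 0.05, 0, 0, -0.3],
  [0, 0.05, 0, 0, -0.3],
  [0, 0.05, 0, 0, -0.3],
])

```text
clock: 51.9
eef_pos: [506.6, -211.2, 234.3]
tool_rot: [3.142, 0.0, 0.0]
force: [1.6, -0.3, -0.2]
grip_width: 0.653
```

>>> arm_command([
  [0, 0.05, 0, 0, -0.3],
  [0, 0.05, 0, 0, -0.3],
  [0, 0, 0, 0, -0.3],
  [0, 0, 0, 0, -0.3],
])

```text
clock: 52.4
eef_pos: [506.4, -309.3, 234.0]
tool_rot: [-3.141, 0.001, 0.001]
force: [-0.3, 0.7, -0.1]
grip_width: 0.648
```

```bash
python3 look.py s15; python3 see.py
python3 - <<'E'
from h import *
h=hsv(r.grab_frame('scene'))
for s,ce in blobs(mask(h,'blue')):
    if 150<ce[1]<220 and 190<ce[0]<290: print(s,ce.round(1))
print(proj('scene',[(507,-9.3,176),(507,-9.3,142)]).round(1))
t=hsv(r.grab_frame('top'))
for s,ce in blobs(mask(t,'blue')): print(s,ce.round(1),cast('top',ce,150).round(0))
E
```

```text
yellow [307, 242, 22, 32, 376] [314.4 253.7] [[ 461. -203.]]
green [157, 186, 18, 17, 235] [165.3 194.1] [[619. 327.]]
green [114, 211, 23, 23, 332] [126.1 223. ] [[503. 450.]]
green [139, 216, 67, 66, 3595] [171.  247.8] [[434. 283.]]
blue [0, 151, 3, 16, 39] [  0.8 158.1] [[675. 930.]]
blue [253, 221, 14, 14, 140] [260.1 227. ] [[522. -11.]]
blue [281, 235, 9, 17, 35] [285.5 244.5] [[473. -98.]]
grey [148, 176, 38, 37, 554] [166.8 193.9] [[619. 321.]]
ring 80 44 [512.3  -9. ] 99.0
[ 506.8 -308.5  234.3]
[226, 156, 13, 13, 97] [231.8 163.4]
[202, 175, 63, 27, 225] [235.  193.2]
[[231.6 156.7]
 [232.1 165.3]]
[0, 151, 3, 16, 39] [  0.8 158.1] [[656. 888.]]
[253, 221, 14, 14, 141] [260.1 227.1] [[509. -10.]]
[281, 235, 9, 17, 35] [285.5 244.5] [[463. -93.]]
```

```bash
python3 -c "
from h import *
h=hsv(r.grab_frame('scene'))
print(cast('scene',[(231.8,163.4)],150),[(ce.round(1),s) for s,ce in blobs(cv2.inRange(h,np.array((5,60,60)),np.array((22,255,255)))) if 150<ce[1]<220 and 190<ce[0]<300])
print(r.hand_in())"
```

```text
[[507.21057908  -9.92554911]] [(array([240. , 185.3]), [234, 183, 12, 5, 38]), (array([239.6, 192.2]), [235, 190, 10, 5, 34])]
the job is handed in; nothing more can be done
None
```

I carried out every step in order and handed the job in at about 52.6 s. The hand-in reports no verdict.

- **Lid:** it went to the mat and came back onto the rim. My last measurements put its knob at (507, -10) in the scene camera and (509, -10) in the top camera. The base centre is at about (507, -9), so the lid is within about 3 mm of centre against the 10 mm allowed.
- **Plate:** it was set aside on the yellow pad, then laid back on its lugs. A picture showed it level and centred inside the rim.
- **Cartridges:** the spent one stands in the waste tray, within about 5 mm of its centre. The fresh one is on the desiccator floor.
- **Bottles:** only three amber bottles were present. All three stood upright on the plate, about 50 mm from its centre, in the last picture I viewed after placing them. The bystander glassware looked unmoved in every picture.

Three checks were weaker than I would have liked:

- **Final picture:** the viewing limit stopped me from seeing the last picture, so the closed lid was checked only by colour measurements.
- **Rim ring:** in the last top view the arm hid most of the ring, and the partial fit came out about 5 mm off in x. I gave it little weight.
- **Bottles under the lid:** in the last scene measurement the colour mask picked out one of the three bottles. I take the other two to be washed out behind the clear lid.

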